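# Air the drying cabinet

## Robot

A 6-joint arm with a two-finger parallel gripper is mounted at the origin on the work surface. World frame = base frame: x ahead of the robot, y to its left, z up, the work surface at z = 0. Lengths are in m, angles in rad, forces in N, time in s.
With the tool pointing down it reaches from about 0.375 to 0.975 m from the base axis. Payload 3.8 kg.
Tool frame: the origin (TCP) lies midway between the tips of the shut fingers; the grasp point (between the pads) lies grip_depth behind it (grip_depth is the distance from the TCP to the grasp point, in m); z points along the fingers, y is the direction in which the jaws open and shut (so a half turn about z gives the same grasp; the last joint's range is limited). The gripper opens to 85 mm and grips with 20 to 120 N. Pads are 22 mm wide; open, the fingers measure 114 mm over their backs; the gripper's body (76 mm by 85 mm) begins 54 mm behind the grasp point. The pads swing forward as they close: fully open they stand 13 mm farther back than shut.
Start: joints at [1.075, 0.264, 1.604, -0, 1.274, -0.037], TCP at [0.299, 0.605, 0.231] pointing down, gripper open.
Joint ranges: [-2.63, 2.63], [-0.94, 2.18], [0.31, 2.57], [-1.31, 4.45], [0, 2.66], [-2.55, 2.55]. Speed limits (rad/s): [2.57, 2.57, 3.14, 3.14, 3.14, 3.14].

## Interface

Orientations are given as a unit quaternion [w, x, y, z].
In Python, from bench import read_state, read_camera, sign_off, find_in, silhouettes, landmark_of, grip_depth gives the robot as it stands.
- The arm moves only by the shell command python3 -m creep 'ROWS' [FORCE]. ROWS is JSON, a list of rows, each an object of numbers: "ax", "ay", "az": the turn, a rotation vector about the tool's x, y, z in rad; "tx", "ty", "tz": the shift along the tool's x, y, z in mm; "grip": the opening, from -1 (shut) to 1 (fully open), so that 0 is half open. In form: [{"ax": .., "ay": .., "az": .., "tx": .., "ty": .., "tz": .., "grip": ..}, ...]. A call has 1 to 12 rows; each row shifts and turns the commanded pose from where the row before left it, along the tool's axes as they then stand; what a row does not reach is not made up. A row lasts 1/8 s, in which the tool goes at most 62.5 mm and 10.7 degrees, less where a joint would pass 70% of its speed; a pose out of reach is approached as far as the arm can. A call is refused whole if a number of a shift passes 62.5 or a number of a turn 0.188, either way. A call with a gripper value outside its range is refused whole. The fingers move at their own pace and stop on an object; FORCE is the grip in N (left out, the last holds). Time passes only in rows, so rows that do not move let the fingers close. It gives the time, the measured TCP pose, the force and the opening at its end, in the units of the state.
- read_state(): the state, without advancing time (a new reading comes with each control period).
- read_camera(name): name is "side" or "top"; returns a dict with "pixels" (420x560x3 uint8, blue, green, red), "depth" (420x560 float32, m along the optical axis (not along the pixel's ray), 0 where there is no reading), "fx", "fy", "cx", "cy" (pixels), "rvec" (rotation vector, rad) and "tvec" (3), from world to camera coordinates, as OpenCV has them. Camera axes: x right, y down, z forward; pixel columns grow to the right and rows downward; lengths in m; the calibration is good to about 2 mm. A picture is of the moment at which its call begins.
- sign_off(): hands the job in, once; it reports no verdict.
Trained networks look in the newest picture that a camera, given by its name, has taken for a name from the list of things; names that differ only in an ending like _2 or _b are one class to them, and where a whole thing is asked for, a point or a joint stands for the part that bears it (a point fixed in the world has none). Each returns a list of dicts, best first, with "p" (0 to 1); they miss things now and then, are a little off and sometimes report something else, mostly with a low value. They report only what shows in the picture. A call takes as long as a camera call.
- find_in(camera, label): "extent" ([left, top, right, bottom] in pixels, round what is visible of it).
- silhouettes(camera, label): "mask" (420x560 bool, what is visible of it) and "extent" ([left, top, right, bottom] in pixels, round what is visible of it).
- landmark_of(camera, label): "pixel" ([column, row] in pixels: a listed point, or the origin of a listed thing).
The state is a dict: "clock": time; "joint_positions": joint angles; "joint_velocities": joint speeds; "joint_efforts": joint torques, N m; "ee_pos": TCP position; "eef_rot": TCP orientation; "contact_force": force on the tool from outside, world axes, zero at the start; "moment": the same for the moment, N m; "finger_gap": opening from 0.0 (shut) to 1.0 (fully open).
Only numpy, scipy, OpenCV 4.12 (cv2) and the standard library are available. Lean on these libraries where they do the work, as an engineer would, in place of code of your own. Each camera call takes 0.05 s, during which the arm holds its last target.

## Task

Air the bench drying cabinet: pull its door open by the handle and swing it wide, to a right angle or more, and turn the knob on the roof until the vent pointer stands in line with the index line. Leave the door standing open, and do not disturb the pot, the tin or the wooden frame beside the cabinet.

Things in the scene. Friction and masses are not known exactly. Their poses are not given: they have to be found in the camera images.
- cabinet: white painted metal bench drying cabinet, fixed, 220 deep (x) x 280 wide (y) x 210 mm high; origin at the centre of its underside, x from its front to its back, y to the left of someone facing its front, z up. The door is in its front (-x), the knob and the vent scale are on its roof
- rail (a point): middle of the fixed steel drying rail, a 10 mm round bar along cabinet y, 268 mm long, in front of the roof edge, 62 mm in front of the shut door's outer face and 207 mm above the bench; it stops a tool from taking the handle straight from above, so come tilted, from the front, below the rail
- door (a joint): door angle, 0 shut, growing as it opens, up to 1.95 rad; stays where it is left (friction). The door turns clockwise seen from above
- door_hinge (a point): on the door's vertical hinge line, 12 mm above the bench; axes as the door's (the cabinet's when shut). The white door with clear pane is 210 wide, 184 high, 15 mm thick: it reaches 210 mm from here along the door's -y; its outer face is at x = 0, its inner face at x = 15 mm; its top edge is 196 mm above the bench
- pull: door handle: upright round steel bar, 11 mm thick, 99 mm long, on two 8 mm stubs 76 mm apart; origin at the bar's middle, 83 mm above the bench, 35 mm in front of the door's outer face, 180 mm from the hinge along the door; axes as the door's, z along the bar. 29 mm free between bar and door
- knob (a joint): vent knob angle (rad), growing clockwise seen from above, range 0 to 5; stays where it is left. It is geared to the pointer: 15 mm of pointer travel per rad
- knob_grip (a point): on the vent knob's vertical axis at the height to grip, 37 mm above the roof. Black knob with an upright grip bar 42 long, 14 thick, 32 mm high, its top 7 mm above this point, on a round skirt 44 mm across. The bar lies along this point's x axis (the point turns with the knob; along the cabinet's x at knob angle 0)
- pointer_tip (a point): tip of the small dark vent pointer lying on the aluminium scale plate on the roof, left of the knob; it slides along cabinet +y as the knob turns clockwise; axes as the cabinet's
- index_mark (a point): near end of the thin black index line, 3 mm wide, across the scale plate, along cabinet x; it cannot be moved, and is in a different place along the plate each time; axes as the cabinet's. Pointer and line are in line when pointer tip and this point have the same y in the cabinet's frame
- pot: loose open steel pot, 130 mm across, 120 mm high, with two wire handles that stand out 30 mm, origin under its centre
- tin: loose red lidded tin, 60 mm across, 60 mm high, origin under its centre
- frame: loose flat square plywood frame, 130 x 125 x 18 mm, origin under its centre

How it is judged:
On the way, in this order (a step that is already met when the one before it is completed fails the run):
1. the door is being drawn open by its handle (fingers on the handle, door past 0.15 rad) (value of joint door above 0.15 rad and contact force between the fingers and pull above 0.5 N), for 0.1 s.
2. the door stands open at a right angle or more (over 1.45 rad) (value of joint door above 1.45 rad), for 0.2 s.
At the end, for the whole second after the job is handed in: The door stands still, open to 1.45 rad (83 degrees) or more, and the vent pointer's tip is within 3 mm of the index line along the cabinet's y (value of joint door above 1.45 rad and velocity of joint door between -0.05 and 0.05 rad/s and y of pointer_tip in the frame of index_mark between -0.003 and 0.003 m); the robot touches nothing.
It fails at once if the pot, the tin or the wooden frame is pushed more than 25 mm from its place (distance of any of frame, pot, tin from where it was at the start of the episode above 0.025 m).
It fails at once if the pot or the tin is tipped over (angle between any of pot, tin's own z axis and vertical above 0.5 rad).
It also fails if it takes over 72 s, if anything falls off the work surface, if the arm or the gripper's body presses on something with over 40 N, if the wrist force passes 120 N, or if a joint passes its speed limit or range.

## Working session

There is one attempt and no reset: what is moved stays moved. The work goes in short steps, Python scripts to look and compute and a shell command to move; the robot and the scene stay as the last step left them, time stands still between calls to the robot, and variables do not carry over. Pictures are saved under pics/ and viewed, and the job is handed in when it is done.

```bash
ls; mkdir -p pics
cat > h.py <<'E'
import numpy as np, cv2
from bench import *
from scipy.spatial.transform import Rotation as R
def cam(n,save=None):
    c=read_camera(n); 
    if save: cv2.imwrite('pics/'+save,c['pixels'])
    return c
def w2p(c,P):
    p,_=cv2.projectPoints(np.array(P,float).reshape(-1,3),np.array(c['rvec']),np.array(c['tvec']),np.array([[c['fx'],0,c['cx']],[0,c['fy'],c['cy']],[0,0,1]]),None); return p[:,0]
def p2w(c,u,v,d=None,z=None):
    Rm=cv2.Rodrigues(np.array(c['rvec'],float))[0]; t=np.array(c['tvec'],float).ravel()
    r=np.array([(u-c['cx'])/c['fx'],(v-c['cy'])/c['fy'],1.])
    o=-Rm.T@t; dr=Rm.T@r
    if z is not None: return o+dr*(z-o[2])/dr[2]
    if d is None:
        d=c['depth'][int(round(v)),int(round(u))]
    return o+dr*d
E
python3 - <<'E'
from h import *
s=read_state(); print(s, grip_depth)
for n in ('side','top'):
    c=cam(n,n+'0.png'); print(n,c['fx'],c['cx'],c['rvec'],c['tvec'])
    for l in ('rail','door_hinge','pull','knob_grip','pointer_tip','index_mark','pot','tin','frame','cabinet'):
        r=landmark_of(n,l)
        print(l,[(np.round(q['pixel'],1),round(q['p'],2),np.round(p2w(c,*q['pixel']),4)) for q in r[:2]])
E
```

```text
pics
{'clock': 0.0, 'joint_positions': array([ 1.07512800e+00,  2.64748781e-01,  1.60539258e+00, -1.82800019e-05,
        1.27370052e+00, -3.68898377e-02]), 'joint_velocities': array([-4.27052727e-04,  5.81338255e-04,  4.51575828e-05,  8.01148192e-04,
        8.26039616e-04, -9.36470031e-04]), 'joint_efforts': array([ 1.94418353e-04, -5.15097141e+01, -3.67319119e+01, -9.22464051e-05,
        1.26981319e-02,  4.06296283e-05]), 'ee_pos': array([0.29857432, 0.60454846, 0.22995495]), 'eef_rot': array([-2.87505910e-04,  2.27380050e-01,  9.73805447e-01, -1.08727686e-03]), 'contact_force': array([ 0.60798966,  0.65436089, -0.64312   ]), 'moment': array([ 0.0140285 , -0.03609723,  0.01428781]), 'finger_gap': 0.9994264615783355} 0.0187
side 381.94102737445763 277.2488146785221 [ 2.252942   -0.85312667  0.33682981] [-0.49657245  0.39252667  0.80287103]
rail [(array([230.7, 196.4]), 0.76, array([0.5493, 0.041 , 0.2096]))]
door_hinge [(array([238.2, 214.6]), 0.87, array([0.6335, 0.1478, 0.0007])), (array([226.2, 180.8]), 0.44, array([0.6597, 0.2347, 0.0651]))]
pull [(array([261. , 244.1]), 0.47,
[... 664 characters left out ...]
83  0.95847009]
rail [(array([259.2, 227.7]), 0.84, array([0.5518, 0.034 , 0.2143]))]
door_hinge [(array([226.1, 204.3]), 0.98, array([ 0.6198,  0.132 , -0.0007]))]
pull [(array([292.7, 218.7]), 0.65, array([ 0.5741, -0.0396,  0.1316]))]
knob_grip [(array([293.6, 167.9]), 0.72, array([ 0.6712, -0.0373,  0.2503])), (array([261.2, 225.7]), 0.55, array([0.5561, 0.03  , 0.2097]))]
pointer_tip [(array([256.4, 167.4]), 0.49, array([0.6797, 0.04  , 0.2117])), (array([365.3, 185.1]), 0.47, array([ 0.6615, -0.2268,  0.0596]))]
index_mark []
pot []
tin [(array([366.5, 181.9]), 0.62, array([ 0.6697, -0.2301,  0.0594]))]
frame [(array([372.2, 251.2]), 0.8, array([ 0.4934, -0.2545,  0.0009]))]
cabinet []
```

```bash
python3 -c "
import cv2
for n in('side','top'):
    i=cv2.imread('pics/'+n+'0.png'); cv2.imwrite('pics/'+n+'0z.png',cv2.resize(i[100:400,160:440],None,fx=2,fy=2,interpolation=3))"
```

```text
(no output)
```

View pics/side0.png

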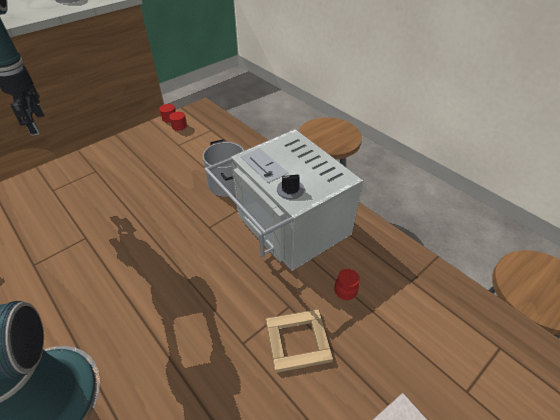

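View pics/top0.png

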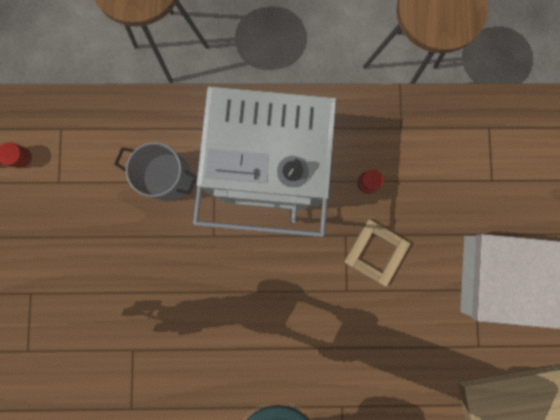

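View pics/side0z.png

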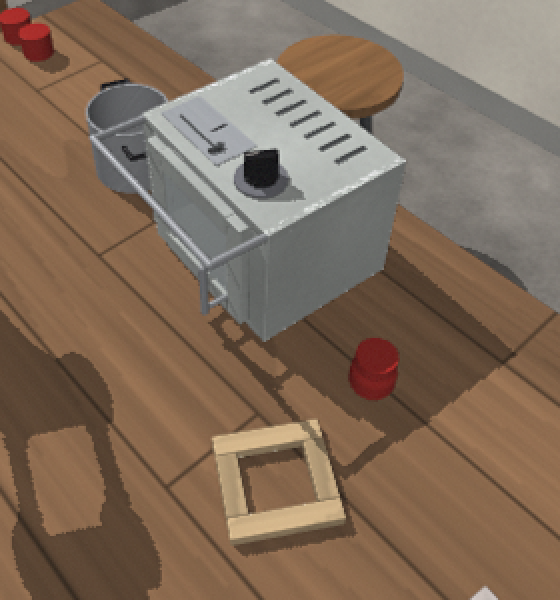

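View pics/top0z.png

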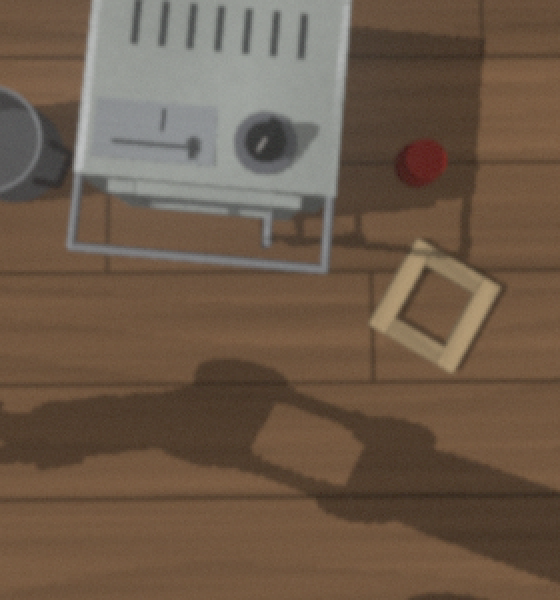

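```bash
cat > a.py <<'E'
from h import *
def pts(c):
    v,u=np.nonzero(c['depth']>0); d=c['depth'][v,u]
    Rm=cv2.Rodrigues(np.array(c['rvec'],float))[0]; t=np.array(c['tvec'],float).ravel()
    P=np.stack([(u-c['cx'])/c['fx']*d,(v-c['cy'])/c['fy']*d,d],1)
    return (P-t)@Rm,u,v
if __name__=='__main__':
  for n in('top','side'):
    c=cam(n); P,u,v=pts(c)
    m=(abs(P[:,2]-.211)<.006)&(P[:,0]>.60)&(P[:,0]<.95)&(abs(P[:,1])<.25)
    Q=P[m]; print(n,m.sum(),np.median(Q[:,2]))
    im=np.zeros((420,560),np.uint8); im[v[m],u[m]]=255
    im=cv2.morphologyEx(im,cv2.MORPH_OPEN,np.ones((5,5)))
    k=im[v,u]>0; Q=P[k]
    r=cv2.minAreaRect((Q[:,:2]*1000).astype(np.float32)); print(r, cv2.boxPoints(r).round(1).tolist())
E
python3 a.py; python3 -c "
import cv2
i=cv2.imread('pics/top0.png'); cv2.imwrite('pics/z1.png',cv2.resize(i[135:215,195:315],None,fx=6,fy=6,interpolation=2))
i=cv2.imread('pics/side0.png'); cv2.imwrite('pics/z2.png',cv2.resize(i[130:230,225:335],None,fx=6,fy=6,interpolation=2))"
```

```text
top 12754 0.21004042884754054
((736.5045166015625, 17.924423217773438), (280.08966064453125, 223.09097290039062), 84.46405792236328) [[612.0, -110.69999694824219], [834.0, -132.1999969482422], [861.0, 146.60000610351562], [639.0, 168.10000610351562]]
side 5784 0.21007161362687043
((735.2962646484375, 15.335174560546875), (282.3444519042969, 226.1509552001953), 84.38762664794922) [[609.0, -114.0999984741211], [834.0, -136.1999969482422], [861.5999755859375, 144.8000030517578], [636.5999755859375, 166.89999389648438]]
```

View pics/z1.png

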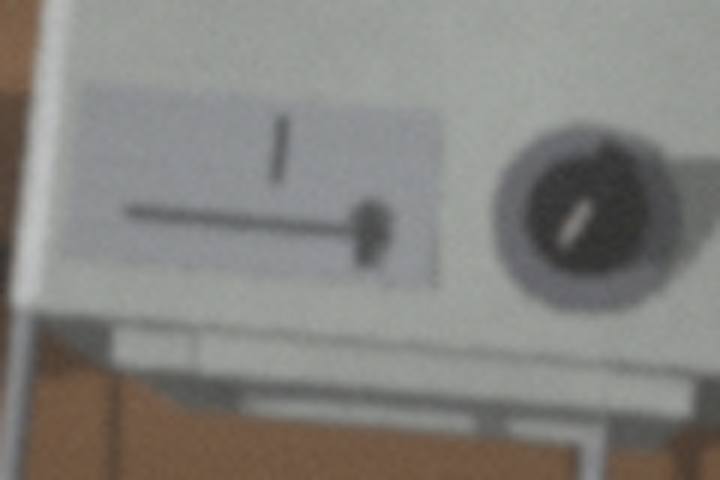

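View pics/z2.png

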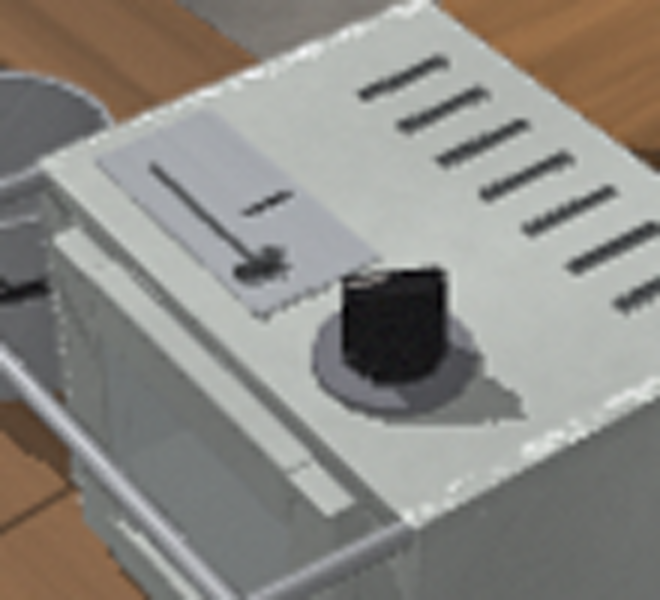

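```bash
cat >> h.py <<'E'
C=np.array([.7360,.0168,0]); YAW=np.deg2rad(-5.55)
RC=R.from_euler('z',YAW).as_matrix()
def cab(p): return C+RC@np.array(p,float)
def tocab(p): return RC.T@(np.array(p)-C)
def pull(th,z=.083): 
    s,c=np.sin(th),np.cos(th); return cab([-.125-.18*s-.035*c,.105-.18*c+.035*s,z])
def cur():
    s=read_state(); q=s['eef_rot']; return np.array(s['ee_pos']),R.from_quat([q[1],q[2],q[3],q[0]]).as_matrix(),s
def tool(yaw,tilt):  # yaw rel. cabinet of approach dir; tilt below horizontal ; jaws horizontal, tool y = left
    a=YAW+yaw; z=np.array([np.cos(a)*np.cos(tilt),np.sin(a)*np.cos(tilt),-np.sin(tilt)]); y=np.array([-np.sin(a),np.cos(a),0]); return np.stack([np.cross(y,z),y,z],1)
def rel(Rt=None,pt=None,R0=None,p0=None):
    p,Rm,s=cur(); 
    if R0 is not None: Rm=R0
    if p0 is not None: p=p0
    out=[]
    if Rt is not None: out.append(('turn',R.from_matrix(Rm.T@Rt).as_rotvec().round(4)))
    if pt is not None: out.append(('shift mm (current axes)',(Rm.T@(np.array(pt)-p)*1000).round(1)))
    return out
E
python3 - <<'E'
from h import *
from a import pts
for n in('top','side'):
    c=cam(n);P,u,v=pts(c); L=np.array([tocab(p) for p in P])
    m=(L[:,2]>.235)&(L[:,2]<.27)&(abs(L[:,0]+.06)<.06)&(abs(L[:,1]+.06)<.05)
    Q=L[m]; print(n,m.sum(),Q.mean(0),cv2.minAreaRect((Q[:,:2]*1000).astype(np.float32)))
    m=(L[:,2]>.04)&(L[:,2]<.125)&(L[:,0]<-.15)&(L[:,0]>-.18)&(abs(L[:,1])<.12)
    Q=L[m]; print('bar',m.sum(),np.median(Q,0))
    m=(L[:,2]>.195)&(L[:,2]<.225)&(L[:,0]<-.17)&(L[:,0]>-.2)&(abs(L[:,1])<.12)
    print('rail',np.median(L[m],0))
    m=(L[:,2]>.05)&(L[:,2]<.14)&(L[:,1]>.15)&(L[:,1]<.36)&(abs(L[:,0])<.2); Q=L[m];print('pot',Q.min(0),Q.max(0))
    for l in('pointer_tip','knob_grip','pull'): print(l,[(tocab(p2w(c,*q['pixel'])).round(4),q['p']) for q in landmark_of(n,l)[:1]])
c=cam('top'); 
# zoom pixels: tip, index near end
for nm,x,y in(('tip?',365,262),('blob',372,225),('idx near',276,182),('idx far',284,120)):
    print(nm,tocab(p2w(c,195+(x+.5)/6-.5,135+(y+.5)/6-.5,z=.212)).round(4))
c=cam('side')
for nm,x,y in(('tip?',240,268),('blob',265,262),('idx near',245,212),('idx far',290,193)):
    print('s',nm,tocab(p2w(c,225+(x+.5)/6-.5,130+(y+.5)/6-.5,z=.212)).round(4))
p,Rm,s=cur(); p1=np.array([.45,-.02,.25])
print(rel(pt=p1)); Rt=tool(0,np.pi/4); print(rel(Rt=Rt))
g=pull(0,.075); pre=g+(.0187-.12)*Rt[:,2]
print(g,pre,rel(pt=pre,R0=Rt,p0=p1))
E
```

```text
top 153 [-0.06006406 -0.05873943  0.25230526] ((-58.64375305175781, -58.94822311401367), (13.992700576782227, 42.28281784057617), 62.21354675292969)
bar 14 [-0.15832228 -0.07049517  0.10755303]
rail [-1.85847307e-01  1.10893854e-04  2.10715523e-01]
pot [-0.13238998  0.16648048  0.05007808] [-0.00243972  0.35976733  0.12359557]
pointer_tip [(array([-0.1559, -0.0842,  0.0005]), 0.55)]
knob_grip [(array([-0.0604, -0.0584,  0.2546]), 0.77)]
pull [(array([-0.1637, -0.0754,  0.1279]), 0.47)]
side 161 [-0.06111765 -0.06365916  0.24769572] ((-58.94799041748047, -60.148189544677734), (17.50326919555664, 40.69521713256836), 61.7618522644043)
bar 94 [-0.1608962  -0.07928673  0.08213382]
rail [-0.18726387 -0.01510521  0.21072058]
pot [-0.13285097  0.17030498  0.05026299] [-0.00366637  0.3594864   0.12256613]
pointer_tip [(array([-0.0486,  0.0264,  0.2125]), 0.6)]
knob_grip [(array([-0.0631, -0.0637,  0.2477]), 0.77)]
pull [(array([-0.162 , -0.0788,  0.0874]), 0.44)]
tip? [-0.0817  0.0174  0.212 ]
blob [-0.0683  0.0162  0.212 ]
idx near [-0.0562  0.0515  0.212 ]
idx far [-0.0338  0.0509  0.212 ]
s tip? [-0.0774  0.0226  0.212 ]
s blob [-0.0666  0.0195  0.212 ]
s idx near [-0.0545  0.0519  0.212 ]
s idx far [-0.0311  0.051   0.212 ]
[('shift mm (current axes)', array([-412.3, -493.6,  -18.7]))]
[('turn', array([-0.1421, -0.7766, -0.3431]))]
[ 0.56949647 -0.04237412  0.075     ] [ 0.49820235 -0.03544647  0.14662992] [('shift mm (current axes)', array([ 38.1, -10.7, 108.1]))]
```

```bash
python3 -m creep '[{"tx":-34,"ty":-41,"tz":-1.6,"grip":1},{"tx":-34,"ty":-41,"tz":-1.6,"grip":1},{"tx":-34,"ty":-41,"tz":-1.6,"grip":1},{"tx":-34,"ty":-41,"tz":-1.6,"grip":1},{"tx":-34,"ty":-41,"tz":-1.6,"grip":1},{"tx":-34,"ty":-41,"tz":-1.6,"grip":1},{"tx":-35,"ty":-41,"tz":-1.6,"grip":1},{"tx":-35,"ty":-41,"tz":-1.6,"grip":1},{"tx":-35,"ty":-41,"tz":-1.6,"grip":1},{"tx":-35,"ty":-41,"tz":-1.6,"grip":1},{"tx":-35,"ty":-41,"tz":-1.6,"grip":1},{"tx":-35,"ty":-41,"tz":-1.6,"grip":1}]' 30
python3 -m creep '[{"ax":-0.0284,"ay":-0.155,"az":-0.0686,"grip":1},{"ax":-0.0284,"ay":-0.155,"az":-0.0686,"grip":1},{"ax":-0.0284,"ay":-0.155,"az":-0.0686,"grip":1},{"ax":-0.0284,"ay":-0.155,"az":-0.0686,"grip":1},{"ax":-0.0284,"ay":-0.155,"az":-0.0686,"grip":1},{"grip":1},{"grip":1}]'
python3 - <<'E'
from h import *
p,Rm,s=cur(); Rt=tool(0,np.pi/4); g=pull(0,.075)
print(p,s['joint_positions'],s['contact_force'])
print(rel(Rt=Rt,pt=g+(.0187-.12)*Rt[:,2]),rel(pt=g+.0187*Rt[:,2]))
E
```

```text
[0.2989651  0.60517169 0.23129042] [ 1.07505166e+00  2.63880284e-01  1.60400481e+00 -5.78282792e-06
  1.27370472e+00 -3.69191556e-02] [ 0.47905702 -0.45955241  0.21749331]
[('turn', array([-0.1421, -0.7766, -0.3431])), ('shift mm (current axes)', array([-462.4, -486.1,   84.7]))] [('shift mm (current axes)', array([-541.7, -456.1,  169.5]))]schema error: expected keys ax, ay, az, tx, ty, tz, grip
schema error: expected keys ax, ay, az, tx, ty, tz, grip
```

```bash
python3 -m creep '[{"ax":0,"ay":0,"az":0,"tx":-34,"ty":-41,"tz":-1.6,"grip":1},{"ax":0,"ay":0,"az":0,"tx":-34,"ty":-41,"tz":-1.6,"grip":1},{"ax":0,"ay":0,"az":0,"tx":-34,"ty":-41,"tz":-1.6,"grip":1},{"ax":0,"ay":0,"az":0,"tx":-34,"ty":-41,"tz":-1.6,"grip":1},{"ax":0,"ay":0,"az":0,"tx":-34,"ty":-41,"tz":-1.6,"grip":1},{"ax":0,"ay":0,"az":0,"tx":-34,"ty":-41,"tz":-1.6,"grip":1},{"ax":0,"ay":0,"az":0,"tx":-34,"ty":-41,"tz":-1.6,"grip":1},{"ax":0,"ay":0,"az":0,"tx":-34,"ty":-41,"tz":-1.6,"grip":1},{"ax":0,"ay":0,"az":0,"tx":-35,"ty":-41,"tz":-1.6,"grip":1},{"ax":0,"ay":0,"az":0,"tx":-35,"ty":-41,"tz":-1.6,"grip":1},{"ax":0,"ay":0,"az":0,"tx":-35,"ty":-41,"tz":-1.6,"grip":1},{"ax":0,"ay":0,"az":0,"tx":-35,"ty":-41,"tz":-1.6,"grip":1}]' 30
python3 -m creep '[{"ax":-0.0284,"ay":-0.155,"az":-0.0686,"tx":0,"ty":0,"tz":0,"grip":1},{"ax":-0.0284,"ay":-0.155,"az":-0.0686,"tx":0,"ty":0,"tz":0,"grip":1},{"ax":-0.0284,"ay":-0.155,"az":-0.0686,"tx":0,"ty":0,"tz":0,"grip":1},{"ax":-0.0284,"ay":-0.155,"az":-0.0686,"tx":0,"ty":0,"tz":0,"grip":1},{"ax":-0.0284,"ay":-0.155,"az":-0.0686,"tx":0,"ty":0,"tz":0,"grip":1},{"ax":0,"ay":0,"az":0,"tx":0,"ty":0,"tz":0,"grip":1},{"ax":0,"ay":0,"az":0,"tx":0,"ty":0,"tz":0,"grip":1}]'
python3 - <<'E'
from h import *
p,Rm,s=cur(); Rt=tool(0,np.pi/4); g=pull(0,.075)
print(p,s['joint_positions'],s['contact_force'])
print(rel(Rt=Rt,pt=g+(.0187-.12)*Rt[:,2]),rel(pt=g+.0187*Rt[:,2]))
E
```

```text
clock: 3.2
ee_pos: [0.4507, -0.0201, 0.251]
eef_rot: [0.001, 0.227, 0.974, 0.0]
contact_force: [0.7, -0.1, 0.6]
finger_gap: 1.002
clock: 4.08
ee_pos: [0.4515, -0.0186, 0.2528]
eef_rot: [0.382, 0.046, 0.923, -0.018]
contact_force: [0.7, 0.0, 0.6]
finger_gap: 1.001
[ 0.45146613 -0.01860676  0.25276541] [-0.09519437 -0.74054921  2.54238855 -0.00278734  0.55460689 -1.56563595] [0.73243342 0.00748197 0.60640336]
[('turn', array([-0.0003, -0.0002, -0.0016])), ('shift mm (current axes)', array([ 41. , -12.3, 109.1]))] [('shift mm (current axes)', array([ 40.9, -12.2, 229.1]))]
```

```bash
python3 -m creep '[{"ax":0,"ay":0,"az":0,"tx":20.5,"ty":-6,"tz":40,"grip":1},{"ax":0,"ay":0,"az":0,"tx":20.5,"ty":-6,"tz":40,"grip":1},{"ax":0,"ay":0,"az":0,"tx":0,"ty":0,"tz":29,"grip":1},{"ax":0,"ay":0,"az":0,"tx":0,"ty":0,"tz":0,"grip":1}]'
python3 - <<'E'
from h import *
p,Rm,s=cur(); Rt=tool(0,np.pi/4); g=pull(0,.075)
print(p,s['joint_positions'],s['contact_force'])
print(rel(Rt=Rt,pt=g+.0187*Rt[:,2]))
c=cam('side','s1.png');cam('top','t1.png')
i=cv2.imread('pics/s1.png'); cv2.imwrite('pics/s1z.png',cv2.resize(i[130:310,150:390],None,fx=3,fy=3,interpolation=2))
E
```

```text
clock: 4.58
ee_pos: [0.5143, -0.0354, 0.1554]
eef_rot: [0.371, 0.045, 0.927, -0.018]
contact_force: [1.0, 0.1, -0.3]
finger_gap: 0.996
[ 0.5142849  -0.03544787  0.15535753] [-0.13421779 -0.38657819  2.55276875  0.1177446   0.21690066 -1.71194971] [ 1.00634511  0.12873459 -0.31800919]
[('turn', array([-0.0005, -0.0251, -0.0009])), ('shift mm (current axes)', array([ 14.6,  -1.5, 115.3]))]
```

View pics/s1z.png

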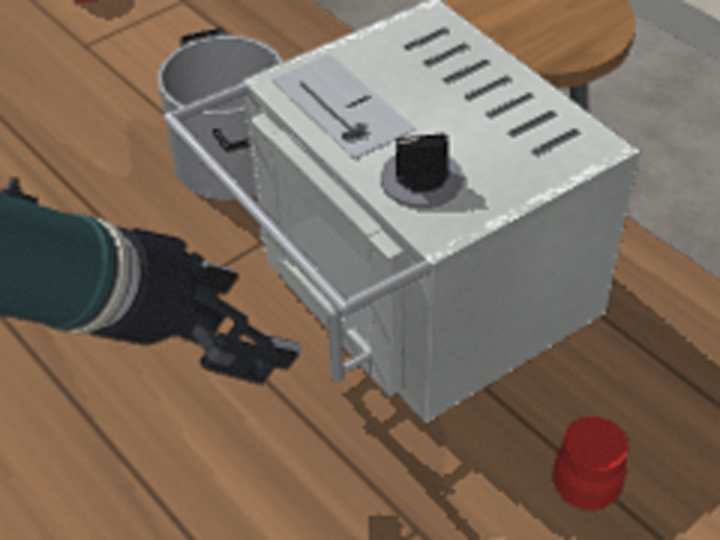

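View pics/t1.png

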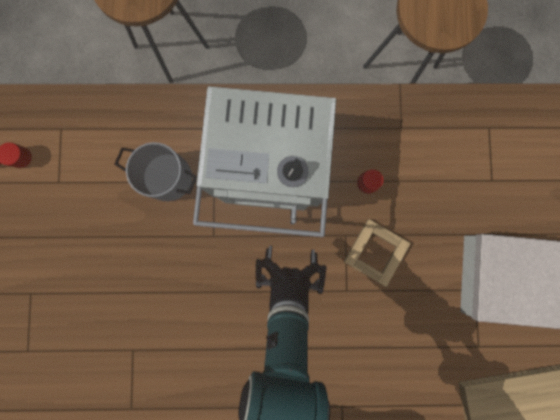

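```bash
python3 -m creep '[{"ax":0,"ay":0.062,"az":0,"tx":0,"ty":0,"tz":0,"grip":1},{"ax":0,"ay":0,"az":0,"tx":0,"ty":0,"tz":0,"grip":1}]'
python3 - <<'E'
from h import *
p,Rm,s=cur(); Rt=tool(0,np.deg2rad(50)); g=pull(0,.074)
print(p,s['joint_positions'],s['contact_force'])
print(rel(Rt=Rt,pt=g+.0187*Rt[:,2]), 'tilt',np.rad2deg(np.arcsin(-Rm[2,2])))
E
```

```text
clock: 4.92
ee_pos: [0.5149, -0.0355, 0.1604]
eef_rot: [0.347, 0.045, 0.937, -0.017]
contact_force: [-1.2, -0.2, -0.3]
finger_gap: 1.003
[ 0.51489146 -0.03554013  0.16038529] [-0.13208562 -0.37891695  2.51250471  0.07490755  0.29967351 -1.66938287] [-1.23265947 -0.19115954 -0.29880762]
[('turn', array([-0.0008,  0.0113,  0.0003])), ('shift mm (current axes)', array([ 14.7,  -1.4, 120.1]))] tilt 49.3539763594424
```

```bash
python3 -m creep '[{"ax":0,"ay":0.011,"az":0,"tx":7.5,"ty":-0.7,"tz":15,"grip":1},{"ax":0,"ay":0,"az":0,"tx":7.5,"ty":-0.7,"tz":20,"grip":1},{"ax":0,"ay":0,"az":0,"tx":0,"ty":0,"tz":20,"grip":1},{"ax":0,"ay":0,"az":0,"tx":0,"ty":0,"tz":0,"grip":1}]'
python3 - <<'E'
from h import *
p,Rm,s=cur(); Rt=tool(0,np.deg2rad(50)); g=pull(0,.074)
print(p,s['joint_positions'],s['contact_force'])
print(rel(Rt=Rt,pt=g+.0187*Rt[:,2]), 'tilt',np.rad2deg(np.arcsin(-Rm[2,2])))
E
```

```text
clock: 5.42
ee_pos: [0.5356, -0.039, 0.1041]
eef_rot: [0.339, 0.046, 0.94, -0.017]
contact_force: [0.2, 0.6, -0.6]
finger_gap: 1.0
[ 0.53555939 -0.03900687  0.10411401] [-0.1339454  -0.20526782  2.51206514  0.15891422  0.14525047 -1.75617903] [ 0.22627077  0.61118791 -0.61962886]
[('turn', array([-0.0007, -0.0065, -0.0004])), ('shift mm (current axes)', array([-7.2, -0. , 63.6]))] tilt 50.370409388313135
```

```bash
cat > k.py <<'E'
from h import *
D=[([1.07512800e+00,2.64748781e-01,1.60539258,0,1.27370052,0],[0.29857432,0.60454846,0.22995495]),
([-0.09519437,-0.74054921,2.54238855,-0.00278734,0.55460689,-1.56563595],[0.45146613,-0.01860676,0.25276541]),
([-0.13421779,-0.38657819,2.55276875,0.1177446,0.21690066,-1.7119],[0.5142849,-0.03544787,0.15535753]),
([-0.13208562,-0.37891695,2.51250471,0.07490755,0.29967351,-1.66938287],[0.51489146,-0.03554013,0.16038529]),
([-0.1339454,-0.20526782,2.51206514,0.15891422,0.14525047,-1.7561],[0.53555939,-0.03900687,0.10411401])]
def ry(a): return R.from_euler('y',a).as_matrix()
def rz(a): return R.from_euler('z',a).as_matrix()
def cols(j):
    F=rz(j[0]);a=F@ry(j[1]);b=F@ry(j[1]+j[2]);w=b@rz(j[3])@ry(j[4])
    return np.stack([[0,0,1],a[:,0],a[:,2],b[:,0],b[:,2],w[:,0],w[:,2]],1).astype(float),w
A=np.vstack([cols(j)[0] for j,_ in D]); y=np.hstack([p for _,p in D])
prior=np.array([.267,.05,.284,.0775,-.3425,.076,.27]) 
# ridge fit toward nothing
lam=1e-4
X=np.linalg.lstsq(A,y,rcond=None)[0]
def fk(j): M,w=cols(j); return M@X,w@rz(j[5])
if __name__=='__main__':
    print(X.round(4),np.abs(A@X-y).max(),np.linalg.svd(A)[1])
    for (j,p) in D[1:]: print(fk(j)[1][:,2])
    p,Rm,s=cur(); print(Rm[:,2], fk(s['joint_positions'])[1]-Rm)
E
python3 k.py
```

```text
[0.4621 0.1094 0.6818 0.1607 0.6314 0.1649 0.5221] 0.025424252360018502 [4.39345509 3.8030479  0.75252491 0.69168644 0.35766226 0.23148853
 0.09025509]
[ 0.70358903 -0.06865528 -0.70728277]
[ 0.68585937 -0.06710129 -0.72463394]
[ 0.64824809 -0.06383891 -0.75874832]
[ 0.63475978 -0.06242369 -0.77018394]
[ 0.63475978 -0.06242369 -0.77018394] [[ 6.69001513e-01 -8.64058455e-01 -3.33066907e-16]
 [-1.07016711e+00 -9.20298283e-01 -2.15105711e-16]
 [ 6.38106058e-01 -6.37537493e-01  1.11022302e-16]]
```

Run:
```python
from k import *
A2=np.vstack([np.c_[cols(j)[0],[[np.cos(j[0])],[np.sin(j[0])],[0]]] for j,_ in D])
X2,_,rk,sv=np.linalg.lstsq(A2,y,rcond=None); print(X2.round(4),np.abs(A2@X2-y).max(),sv)
A3=A2.copy()
for j,p in D: 
    print(np.hypot(*p[:2]),np.arctan2(p[1],p[0])-j[0],p[2],j[1:5])
```

```text
[ 0.5085  0.0814  0.7524  0.1763  0.6935  0.1474  0.6107 -0.0634] 0.025520304451459516 [4.39567053 4.39188686 0.75432615 0.74605824 0.35859172 0.34800143
 0.11812971 0.01232858]
0.6742591972319205 0.03692879084413403 0.22995495 [0.264748781, 1.60539258, 0, 1.27370052]
0.45184939753735925 0.05400360431527698 0.25276541 [-0.74054921, 2.54238855, -0.00278734, 0.55460689]
0.5155051016775168 0.06540011043362204 0.15535753 [-0.38657819, 2.55276875, 0.1177446, 0.21690066]
0.5161165725118197 0.06317041884424852 0.16038529 [-0.37891695, 2.51250471, 0.07490755, 0.29967351]
0.5369780220124181 0.06123989764591804 0.10411401 [-0.20526782, 2.51206514, 0.15891422, 0.14525047]
```

```bash
python3 - <<'E'
import re
s=open('k.py').read()
s=s.replace("w[:,0],w[:,2]],1)","w[:,2],F[:,1],F[:,0]],1)").replace("X=np.linalg.lstsq(A,y,rcond=None)[0]","X=np.linalg.lstsq(A,y,rcond=1e-6)[0]")
open('k.py','w').write(s)
E
python3 k.py
```

```text
[ 0.2519 -0.      0.5121  0.0014  0.5663  0.3478  0.0249 -0.    ] 3.291482744416374e-06 [4.39539525 3.81397708 2.23621626 0.74681383 0.61009227 0.34893918
 0.28524773 0.01865482]
[ 0.70358903 -0.06865528 -0.70728277]
[ 0.68585937 -0.06710129 -0.72463394]
[ 0.64824809 -0.06383891 -0.75874832]
[ 0.63475978 -0.06242369 -0.77018394]
[ 0.63475978 -0.06242369 -0.77018394] [[ 6.69001513e-01 -8.64058455e-01 -3.33066907e-16]
 [-1.07016711e+00 -9.20298283e-01 -2.15105711e-16]
 [ 6.38106058e-01 -6.37537493e-01  1.11022302e-16]]
```

```bash
cat > ik.py <<'E'
from k import *
from scipy.optimize import brentq
h,_,L1,b2,L2,Lt,dy,_=X
lo=np.array([-2.63,-.94,.31,-1.31,0,-2.55]);hi=np.array([2.63,2.18,2.57,4.45,2.66,2.55])
def ik(p,Rm,c=np.pi/2):
    w=p-Lt*Rm[:,2]; r=np.hypot(w[0],w[1]); j1=np.arctan2(w[1],w[0])-np.arcsin(dy/r); x=np.sqrt(r*r-dy*dy); z=w[2]-h
    Lf=np.hypot(L2,b2); d=np.hypot(x,z); off=np.arctan2(b2,L2)
    ce=(d*d-L1**2-Lf**2)/(2*L1*Lf)
    if abs(ce)>1: return []
    e=np.arccos(ce); j2=np.arctan2(x,z)-np.arctan2(Lf*np.sin(e),L1+Lf*np.cos(e)); j3=e-off
    W=(rz(j1)@ry(j2+j3)).T@Rm
    out=[]
    for sg in(1,-1):
        j5=np.arctan2(np.hypot(W[0,2],W[1,2]),W[2,2]); j4=np.arctan2(W[1,2],W[0,2])
        if sg<0: continue
        T=(rz(j4)@ry(j5)).T@W; j6=np.arctan2(T[1,0],T[0,0])-c
        j6=(j6+np.pi)%(2*np.pi)-np.pi
        if j4<lo[3]: j4+=2*np.pi
        out=np.array([j1,j2,j3,j4,j5,j6])
    return out
def ok(j): return len(j) and np.all(j>=lo) and np.all(j<=hi)
if __name__=='__main__':
    p,Rm,s=cur(); print(s['joint_positions'])
    for c in(np.pi/2,-np.pi/2): print(ik(p,Rm,c))
    for th in (0,.3,.6,.9):
      for yaw in (0,-.3,-.6):
        for tilt in (30,40,50,60,75,90):
          for z in (.074,.105):
            Rt=tool(yaw,np.deg2rad(tilt)); j=ik(pull(th,z)+.0187*Rt[:,2],Rt,-np.pi/2 if 0 else np.pi/2)
            if len(j): print(th,yaw,tilt,z,j.round(2),ok(j))
E
python3 ik.py
```

```text
[-0.1339454  -0.20526782  2.51206514  0.15891422  0.14525047 -1.75617903]
[-0.13394388 -0.20541017  2.51217683  0.15887448  0.14528057 -1.75613783]
[-0.13394388 -0.20541017  2.51217683  0.15887448  0.14528057  1.38545482]
0 0 30 0.074 [-0.14  0.13  2.61  3.08  0.64  1.6 ] False
0 0 30 0.105 [-0.14  0.02  2.61  3.07  0.54  1.61] False
0 0 40 0.074 [-0.13  0.03  2.54  3.05  0.31  1.64] True
0 0 40 0.105 [-0.13 -0.06  2.54  3.    0.21  1.68] True
0 0 50 0.074 [-0.13 -0.    2.45  1.94  0.02  2.74] False
0 0 50 0.105 [-0.13 -0.07  2.44  0.27  0.08 -1.87] True
0 0 60 0.074 [-0.13  0.02  2.35  0.06  0.25 -1.65] True
0 0 60 0.105 [-0.13 -0.04  2.33  0.05  0.33 -1.64] True
0 0 75 0.074 [-0.12  0.11  2.17  0.01  0.6  -1.6 ] True
0 0 75 0.105 [-0.12  0.06  2.15  0.01  0.67 -1.6 ] True
0 0 90 0.074 [-0.12  0.24  1.98  0.    0.92 -1.59] True
0 0 90 0.105 [-0.12  0.2   1.97  0.    0.97 -1.59] True
0 -0.3 30 0.074 [0.14 0.17 2.56 3.89 0.71 1.25] True
0 -0.3 30 0.105 [0.14 0.07 2.56 3.97 0.64 1.14] True
0 -0.3 40 0.074 [0.09 0.07 2.5  4.16 0.43 0.93] True
0 -0.3 40 0.105 [ 0.09 -0.01  2.49  4.34  0.
[... 6919 characters left out ...]
74 0.2  2.51 4.84 1.05 1.07] False
0.9 -0.6 30 0.105 [0.74 0.11 2.51 4.89 1.06 0.97] False
0.9 -0.6 40 0.074 [ 0.65  0.07  2.5  -1.3   0.88  0.82] True
0.9 -0.6 40 0.105 [ 0.65 -0.01  2.49 -1.24  0.91  0.71] True
0.9 -0.6 50 0.074 [ 0.54 -0.02  2.47 -1.08  0.76  0.51] True
0.9 -0.6 50 0.105 [ 0.54 -0.09  2.45 -1.01  0.8   0.4 ] True
0.9 -0.6 60 0.074 [ 0.42 -0.06  2.42 -0.78  0.69  0.14] True
0.9 -0.6 60 0.105 [ 0.42 -0.12  2.4  -0.72  0.75  0.05] True
0.9 -0.6 75 0.074 [ 0.24 -0.05  2.33 -0.32  0.73 -0.41] True
0.9 -0.6 75 0.105 [ 0.24 -0.1   2.31 -0.3   0.8  -0.44] True
0.9 -0.6 90 0.074 [ 0.09  0.04  2.22 -0.    0.88 -0.79] True
0.9 -0.6 90 0.105 [ 0.09 -0.01  2.2  -0.    0.95 -0.79] True
```

Run:
```python
from ik import *
res=[]
for yaw in np.arange(-.7,-.19,.1):
  for tilt in range(46,62,2):
    for z in (.062,.07,.08,.09,.1):
      Rt=tool(yaw,np.deg2rad(tilt)); 
      def f(th,back=0): return ik(pull(th,z)+(.0187-back)*Rt[:,2],Rt)
      js=[f(0),f(.2),f(.4),f(0,.06)]
      if not all(len(j) for j in js): continue
      js=np.array(js)
      if (js[:,3]<-1.27).any() or (js[:,2]>2.55).any() or (js[:,4]<.15).any() or (js[:,3]>4.4).any(): continue
      ax=RC.T@(-Rt[:,2]); n=np.hypot(ax[0],ax[2]); a=(ax[0]/n,ax[2]/n)
      cl=abs(-.027*a[1]-(.207-z)*a[0])-.005
      res.append((round(cl*1000,1),round(yaw,1),tilt,z,js[0].round(2)))
res.sort(key=lambda r:-r[0])
for r in res[:14]: print(r)
```

```text
(np.float64(57.1), np.float64(-0.2), 54, 0.062, array([-0.03,  0.04,  2.4 , -1.08,  0.18, -0.28]))
(np.float64(56.9), np.float64(-0.2), 52, 0.07, array([-0.02,  0.02,  2.42, -1.26,  0.18, -0.09]))
(np.float64(55.5), np.float64(-0.3), 54, 0.062, array([ 0.02,  0.06,  2.39, -1.15,  0.26, -0.1 ]))
(np.float64(54.7), np.float64(-0.5), 52, 0.062, array([ 0.12,  0.1 ,  2.36, -1.24,  0.44,  0.24]))
(np.float64(53.2), np.float64(-0.4), 54, 0.062, array([ 0.06,  0.07,  2.37, -1.15,  0.35,  0.02]))
(np.float64(53.1), np.float64(-0.4), 52, 0.07, array([ 0.07,  0.06,  2.38, -1.25,  0.36,  0.12]))
(np.float64(52.5), np.float64(-0.2), 54, 0.07, array([-0.03,  0.02,  2.4 , -0.98,  0.19, -0.38]))
(np.float64(52.4), np.float64(-0.2), 56, 0.062, array([-0.03,  0.04,  2.38, -0.82,  0.2 , -0.54]))
(np.float64(50.9), np.float64(-0.6), 52, 0.062, array([ 0.15,  0.13,  2.33, -1.19,  0.52,  0.3 ]))
(np.float64(50.9), np.float64(-0.3), 54, 0.07, array([ 0.02,  0.04,  2.38, -1.08,  0.27, -0.17]))
(np.float64(50.8), np.float64(-0.6), 50, 0.07, array([ 0.17,  0.12,  2.34, -1.25,  0.54,  0.36]))
(np.float64(50.8), np.float64(-0.3), 56, 0.062, array([ 0.01,  0.06,  2.37, -0.96,  0.27, -0.29]))
(np.float64(50.8), np.float64(-0.2), 52, 0.08, array([-0.02,  0.  ,  2.41, -1.13,  0.19, -0.23]))
(np.float64(50.6), np.float64(-0.7), 50, 0.062, array([ 0.2 ,  0.16,  2.31, -1.21,  0.61,  0.43]))
```

Run:
```python
from ik import *
p,Rm,s=cur(); p1=p-Rm[:,2]*.04
Rt=tool(-.3,np.deg2rad(54)); g=pull(0,.064); 
print(ik(p1,Rm).round(2), ik(p1,Rt).round(2)); print(rel(Rt=Rt))
for b in(.1,.08,.06,.03,0):
    print(b,ik(g+(.0187-b)*Rt[:,2],Rt).round(2),rel(pt=g+(.0187-b)*Rt[:,2],R0=Rt,p0=p1))
```

```text
[-0.14 -0.34  2.53  0.1   0.26 -1.7 ] [ 0.05 -0.27  2.46 -0.63  0.45 -0.62]
[('turn', array([0.1832, 0.0629, 0.2366]))]
0.1 [ 0.09 -0.22  2.43 -0.68  0.45 -0.53] [('shift mm (current axes)', array([-4.4, 17.5,  9.6]))]
0.08 [ 0.07 -0.17  2.43 -0.74  0.4  -0.48] [('shift mm (current axes)', array([-4.4, 17.5, 29.6]))]
0.06 [ 0.06 -0.11  2.42 -0.82  0.36 -0.41] [('shift mm (current axes)', array([-4.4, 17.5, 49.6]))]
0.03 [ 0.04 -0.03  2.41 -0.95  0.31 -0.28] [('shift mm (current axes)', array([-4.4, 17.5, 79.6]))]
0 [ 0.02  0.05  2.39 -1.13  0.27 -0.11] [('shift mm (current axes)', array([ -4.4,  17.5, 109.6]))]
```

```bash
python3 -m creep '[{"ax":0,"ay":0,"az":0,"tx":0,"ty":0,"tz":-40,"grip":0.4},{"ax":0.061,"ay":0.021,"az":0.079,"tx":0,"ty":0,"tz":0,"grip":0.4},{"ax":0.061,"ay":0.021,"az":0.079,"tx":0,"ty":0,"tz":0,"grip":0.4},{"ax":0.061,"ay":0.021,"az":0.079,"tx":0,"ty":0,"tz":0,"grip":0.4},{"ax":0,"ay":0,"az":0,"tx":0,"ty":0,"tz":0,"grip":0.4},{"ax":0,"ay":0,"az":0,"tx":-4,"ty":17,"tz":10,"grip":0.4},{"ax":0,"ay":0,"az":0,"tx":0,"ty":0,"tz":20,"grip":0.4},{"ax":0,"ay":0,"az":0,"tx":0,"ty":0,"tz":0,"grip":0.4}]'
python3 - <<'E'
from ik import *
p,Rm,s=cur()
Rt=tool(-.3,np.deg2rad(54)); g=pull(0,.064); print(s['joint_positions'].round(2),rel(Rt=Rt,pt=g+.0187*Rt[:,2]))
E
```

```text
clock: 6.42
ee_pos: [0.5322, -0.0242, 0.1095]
eef_rot: [0.307, 0.142, 0.94, -0.044]
contact_force: [-0.9, -1.0, 0.3]
finger_gap: 0.697
[ 0.03 -0.19  2.46 -0.62  0.33 -0.7 ] [('turn', array([0.061 , 0.0027, 0.0769])), ('shift mm (current axes)', array([-6.2, -7.7, 79.6]))]
```

```bash
python3 -m creep '[{"ax":0.061,"ay":0.003,"az":0.077,"tx":0,"ty":0,"tz":0,"grip":0.4},{"ax":0,"ay":0,"az":0,"tx":0,"ty":0,"tz":0,"grip":0.4},{"ax":0,"ay":0,"az":0,"tx":0,"ty":0,"tz":0,"grip":0.4}]'
python3 - <<'E'
from ik import *
p,Rm,s=cur()
Rt=tool(-.3,np.deg2rad(54)); g=pull(0,.064); print(s['joint_positions'].round(2),rel(Rt=Rt,pt=g+.0187*Rt[:,2]))
E
```

```text
clock: 6.8
ee_pos: [0.5327, -0.0238, 0.1107]
eef_rot: [0.304, 0.187, 0.932, -0.06]
contact_force: [-0.4, -0.1, -1.3]
finger_gap: 0.702
[ 0.09 -0.17  2.44 -0.76  0.4  -0.45] [('turn', array([0.0018, 0.0015, 0.0001])), ('shift mm (current axes)', array([-5.7, -3. , 80.6]))]
```

```bash
python3 -m creep '[{"ax":0,"ay":0,"az":0,"tx":-5.7,"ty":-3,"tz":10,"grip":0.4},{"ax":0,"ay":0,"az":0,"tx":0,"ty":0,"tz":20,"grip":0.4},{"ax":0,"ay":0,"az":0,"tx":0,"ty":0,"tz":20,"grip":0.4},{"ax":0,"ay":0,"az":0,"tx":0,"ty":0,"tz":15,"grip":0.4},{"ax":0,"ay":0,"az":0,"tx":0,"ty":0,"tz":0,"grip":0.4},{"ax":0,"ay":0,"az":0,"tx":0,"ty":0,"tz":0,"grip":0.4}]'
python3 - <<'E'
from ik import *
p,Rm,s=cur()
Rt=tool(-.3,np.deg2rad(54)); g=pull(0,.064); print(s['joint_positions'].round(2),rel(Rt=Rt,pt=g+.0187*Rt[:,2]))
cam('side','s2.png');cam('top','t2.png')
a=cv2.imread('pics/s2.png')[140:290,190:340];b=cv2.imread('pics/t2.png')[140:290,200:350]
cv2.imwrite('pics/m2.png',cv2.resize(np.hstack([a,b]),(800,400),interpolation=2))
E
```

```text
clock: 7.55
ee_pos: [0.5713, -0.0436, 0.0611]
eef_rot: [0.304, 0.188, 0.932, -0.061]
contact_force: [-0.0, 0.6, 0.4]
finger_gap: 0.703
[ 0.03  0.01  2.4  -1.04  0.28 -0.2 ] [('turn', array([ 0.0002,  0.001 , -0.0022])), ('shift mm (current axes)', array([ 0.1,  0.5, 15.1]))]
```

View pics/m2.png

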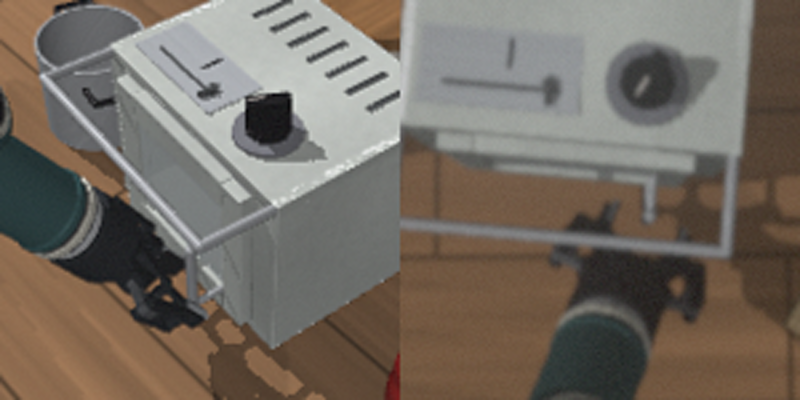

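```bash
python3 -m creep '[{"ax":0,"ay":0,"az":0,"tx":0,"ty":0,"tz":15,"grip":0.4},{"ax":0,"ay":0,"az":0,"tx":0,"ty":0,"tz":0,"grip":0.4},{"ax":0,"ay":0,"az":0,"tx":0,"ty":0,"tz":0,"grip":-1},{"ax":0,"ay":0,"az":0,"tx":0,"ty":0,"tz":0,"grip":-1},{"ax":0,"ay":0,"az":0,"tx":0,"ty":0,"tz":0,"grip":-1},{"ax":0,"ay":0,"az":0,"tx":0,"ty":0,"tz":0,"grip":-1},{"ax":0,"ay":0,"az":0,"tx":0,"ty":0,"tz":0,"grip":-1}]' 35
python3 - <<'E'
from ik import *
p,Rm,s=cur()
print(s['joint_positions'].round(2),s['contact_force'],s['finger_gap'],p)
Rt=tool(-.3,np.deg2rad(54)); g0=pull(0,.064)
prev=Rm; pp=p
for th,yaw,tl in((.1,-.3,54),(.2,-.3,54),(.3,-.3,54),(.4,-.32,54),(.5,-.38,55),(.6,-.45,56),(.7,-.5,57),(.8,-.55,58),(.9,-.6,60),(1.0,-.65,60),(1.1,-.7,60)):
    Rn=tool(yaw,np.deg2rad(tl)); q=p+(pull(th,.064)-g0)+.0187*(Rn[:,2]-Rt[:,2])
    print(th,ik(q,Rn).round(2),'turn',R.from_matrix(prev.T@Rn).as_rotvec().round(3),'shift(old ax)',((prev.T@(q-pp))*1000).round(1),'new',((Rn.T@(q-pp))*1000).round(1)); prev,pp=Rn,q
E
```

```text
clock: 8.52
ee_pos: [0.58, -0.0456, 0.0496]
eef_rot: [0.304, 0.188, 0.932, -0.06]
contact_force: [-2.9, 4.6, 2.8]
finger_gap: 0.113
[ 0.02  0.05  2.39 -1.13  0.26 -0.11] [-2.93125228  4.64215262  2.7909683 ] 0.11333268141602786 [ 0.5800414  -0.04556103  0.04960772]
0.1 [ 0.04  0.02  2.42 -1.13  0.28 -0.09] turn [ 0.003  0.002 -0.001] shift(old ax) [ 14.8  -1.1 -10.8] new [ 14.8  -1.1 -10.8]
0.2 [ 0.06 -0.01  2.45 -1.14  0.29 -0.07] turn [0. 0. 0.] shift(old ax) [ 14.8   0.8 -10.8] new [ 14.8   0.8 -10.8]
0.3 [ 0.09 -0.04  2.48 -1.14  0.31 -0.05] turn [0. 0. 0.] shift(old ax) [ 14.7   2.6 -10.7] new [ 14.7   2.6 -10.7]
0.4 [ 0.14 -0.06  2.5  -1.14  0.35  0.01] turn [0.012 0.    0.016] shift(old ax) [ 14.4   4.2 -10.5] new [ 14.5   3.8 -10.5]
0.5 [ 0.2  -0.07  2.49 -1.06  0.42  0.04] turn [0.035 0.017 0.049] shift(old ax) [ 14.4   5.2 -10.2] new [ 14.8   4.1 -10.1]
0.6 [ 0.27 -0.06  2.48 -1.    0.51  0.09] turn [0.04  0.017 0.058] shift(old ax) [14.4  5.8 -9.8] new [14.9  4.5 -9.8]
0.7 [ 0.33 -0.06  2.47 -0.94  0.57  0.12] turn [0.028 0.017 0.042] shift(old ax) [14.4  6.5 -9.5] new [14.8  5.6 -9.4]
0.8 [ 0.38 -0.05  2.45 -0.89  0.62  0.16] turn [0.027 0.017 0.042] shift(old ax) [14.2  7.3 -9. ] new [14.7  6.5 -9. ]
0.9 [ 0.42 -0.04  2.43 -0.8   0.67  0.17] turn [0.026 0.035 0.043] shift(old ax) [14.4  8.2 -8.6] new [15.   7.3 -8.3]
1.0 [ 0.47 -0.01  2.4  -0.79  0.72  0.25] turn [0.025 0.    0.043] shift(old ax) [13.6  9.  -7.9] new [14.   8.2 -8.1]
1.1 [ 0.53  0.01  2.38 -0.77  0.77  0.32] turn [0.025 0.    0.043] shift(old ax) [13.2  9.8 -7.6] new [13.6  9.  -7.8]
```

```bash
python3 -m creep '[{"ax":0,"ay":0,"az":0,"tx":7.4,"ty":-0.5,"tz":-5.4,"grip":-1},{"ax":0,"ay":0,"az":0,"tx":7.4,"ty":-0.5,"tz":-5.4,"grip":-1},{"ax":0,"ay":0,"az":0,"tx":7.4,"ty":0.4,"tz":-5.4,"grip":-1},{"ax":0,"ay":0,"az":0,"tx":7.4,"ty":0.4,"tz":-5.4,"grip":-1},{"ax":0,"ay":0,"az":0,"tx":7.4,"ty":1.3,"tz":-5.4,"grip":-1},{"ax":0,"ay":0,"az":0,"tx":7.4,"ty":1.3,"tz":-5.4,"grip":-1},{"ax":0,"ay":0,"az":0,"tx":0,"ty":0,"tz":0,"grip":-1}]'
cat > ang.py <<'E'
from ik import *
p,Rm,s=cur(); g=p-.0187*Rm[:,2]
hinge=cab([-.125,.105,0]); d=RC.T@(g-hinge); a=np.arctan2(-d[0],-d[1]) - np.arctan2(.035,.18)
print('th(from tool)',a.round(3),'rad',np.hypot(d[0],d[1]).round(4),'gap',s['finger_gap'],s['contact_force'].round(1),s['joint_positions'].round(2),'clock',s['clock'])
E
python3 ang.py
```

```text
clock: 9.4
ee_pos: [0.5297, -0.0223, 0.0495]
eef_rot: [0.304, 0.188, 0.932, -0.06]
contact_force: [1.9, 3.5, 0.7]
finger_gap: 0.115
th(from tool) 0.305 rad 0.1827 gap 0.11452727606136473 [1.9 3.5 0.7] [ 0.09 -0.04  2.48 -1.15  0.31 -0.04] clock 9.4
```

```bash
python3 -m creep '[{"ax":0.006,"ay":0,"az":0.008,"tx":7.2,"ty":2,"tz":-5.2,"grip":-1},{"ax":0.006,"ay":0,"az":0.008,"tx":7.2,"ty":2,"tz":-5.2,"grip":-1},{"ax":0.017,"ay":0.008,"az":0.025,"tx":7.3,"ty":2.3,"tz":-5.1,"grip":-1},{"ax":0.017,"ay":0.008,"az":0.025,"tx":7.3,"ty":2.3,"tz":-5.1,"grip":-1},{"ax":0.02,"ay":0.008,"az":0.029,"tx":7.3,"ty":2.6,"tz":-4.9,"grip":-1},{"ax":0.02,"ay":0.008,"az":0.029,"tx":7.3,"ty":2.6,"tz":-4.9,"grip":-1},{"ax":0,"ay":0,"az":0,"tx":0,"ty":0,"tz":0,"grip":-1}]'
python3 ang.py
python3 - <<'E'
from ik import *
p,Rm,s=cur(); prev=Rm; pp=p
for th,yaw,tl in((.7,-.5,57),(.8,-.6,58),(.9,-.7,60),(1.0,-.8,60),(1.1,-.9,60),(1.2,-1.0,60),(1.3,-1.1,60)):
    Rn=tool(yaw,np.deg2rad(tl)); q=pull(th,.064)+.0187*Rn[:,2]
    print(th,ik(q,Rn).round(2),'turn',R.from_matrix(prev.T@Rn).as_rotvec().round(3),'shift(old ax)',((prev.T@(q-pp))*1000).round(1),'new',((Rn.T@(q-pp))*1000).round(1)); prev,pp=Rn,q
E
```

```text
clock: 10.28
ee_pos: [0.4886, 0.0127, 0.0492]
eef_rot: [0.284, 0.259, 0.92, -0.078]
contact_force: [2.2, 2.0, 1.9]
finger_gap: 0.116
th(from tool) 0.601 rad 0.183 gap 0.11608021220302099 [2.2 2.  1.9] [ 0.27 -0.06  2.49 -1.02  0.5   0.11] clock 10.275
0.7 [ 0.32 -0.06  2.47 -0.95  0.56  0.13] turn [0.03  0.023 0.039] shift(old ax) [14.8  6.  -9. ] new [15.2  5.2 -8.9]
0.8 [ 0.39 -0.03  2.44 -0.88  0.65  0.21] turn [0.054 0.017 0.084] shift(old ax) [14.3  6.9 -9.1] new [14.9  5.1 -9.1]
0.9 [ 0.43 -0.01  2.4  -0.79  0.73  0.25] turn [0.052 0.035 0.086] shift(old ax) [14.7  6.9 -8.8] new [15.6  5.2 -8.6]
1.0 [ 0.49  0.03  2.36 -0.75  0.8   0.37] turn [ 0.05  -0.     0.087] shift(old ax) [14.4  6.9 -8.3] new [14.9  5.2 -8.6]
1.1 [ 0.54  0.07  2.31 -0.71  0.87  0.46] turn [ 0.05  -0.     0.087] shift(old ax) [14.4  6.9 -8.3] new [14.9  5.2 -8.6]
1.2 [ 0.57  0.12  2.26 -0.67  0.94  0.55] turn [0.05  0.    0.087] shift(old ax) [14.4  6.9 -8.3] new [14.9  5.2 -8.6]
1.3 [ 0.6   0.16  2.21 -0.62  1.    0.63] turn [ 0.05  -0.     0.087] shift(old ax) [14.4  6.9 -8.3] new [14.9  5.2 -8.6]
```

```bash
python3 -m creep '[{"ax":0.015,"ay":0.011,"az":0.02,"tx":7.5,"ty":2.8,"tz":-4.5,"grip":-1},{"ax":0.015,"ay":0.011,"az":0.02,"tx":7.5,"ty":2.8,"tz":-4.5,"grip":-1},{"ax":0.027,"ay":0.008,"az":0.042,"tx":7.3,"ty":3,"tz":-4.5,"grip":-1},{"ax":0.027,"ay":0.008,"az":0.042,"tx":7.3,"ty":3,"tz":-4.5,"grip":-1},{"ax":0.026,"ay":0.017,"az":0.043,"tx":7.5,"ty":3,"tz":-4.4,"grip":-1},{"ax":0.026,"ay":0.017,"az":0.043,"tx":7.5,"ty":3,"tz":-4.4,"grip":-1},{"ax":0,"ay":0,"az":0,"tx":0,"ty":0,"tz":0,"grip":-1}]'
python3 ang.py
python3 - <<'E'
from ik import *
p,Rm,s=cur(); prev=Rm; pp=p
for th,yaw,tl in((1.0,-.8,60),(1.1,-.9,60),(1.2,-1.0,60),(1.3,-1.1,60),(1.4,-1.2,60),(1.5,-1.3,60),(1.6,-1.35,60),(1.65,-1.35,60)):
    Rn=tool(yaw,np.deg2rad(tl)); q=pull(th,.064)+.0187*Rn[:,2]
    print(th,ik(q,Rn).round(2),'turn',R.from_matrix(prev.T@Rn).as_rotvec().round(3),'shift(old ax)',((prev.T@(q-pp))*1000).round(1),'new',((Rn.T@(q-pp))*1000).round(1)); prev,pp=Rn,q
E
```

```text
clock: 11.15
ee_pos: [0.4585, 0.0577, 0.0481]
eef_rot: [0.24, 0.375, 0.89, -0.1]
contact_force: [4.6, 3.1, 3.3]
finger_gap: 0.116
th(from tool) 0.896 rad 0.1833 gap 0.11591536694064004 [4.6 3.1 3.3] [ 0.43 -0.01  2.4  -0.79  0.73  0.26] clock 11.15
1.0 [ 0.49  0.03  2.36 -0.75  0.8   0.37] turn [0.051 0.004 0.085] shift(old ax) [15.2  7.1 -8.5] new [15.8  5.3 -8.7]
1.1 [ 0.54  0.07  2.31 -0.71  0.87  0.46] turn [ 0.05  -0.     0.087] shift(old ax) [14.4  6.9 -8.3] new [14.9  5.2 -8.6]
1.2 [ 0.57  0.12  2.26 -0.67  0.94  0.55] turn [0.05  0.    0.087] shift(old ax) [14.4  6.9 -8.3] new [14.9  5.2 -8.6]
1.3 [ 0.6   0.16  2.21 -0.62  1.    0.63] turn [ 0.05  -0.     0.087] shift(old ax) [14.4  6.9 -8.3] new [14.9  5.2 -8.6]
1.4 [ 0.62  0.21  2.15 -0.57  1.05  0.71] turn [0.05  0.    0.087] shift(old ax) [14.4  6.9 -8.3] new [14.9  5.2 -8.6]
1.5 [ 0.63  0.26  2.09 -0.53  1.1   0.77] turn [0.05  0.    0.087] shift(old ax) [14.4  6.9 -8.3] new [14.9  5.2 -8.6]
1.6 [ 0.65  0.29  2.05 -0.5   1.14  0.81] turn [0.025 0.    0.043] shift(old ax) [14.4  7.4 -8.3] new [14.7  6.5 -8.5]
1.65 [ 0.66  0.3   2.03 -0.49  1.14  0.82] turn [0. 0. 0.] shift(old ax) [ 7.1  4.1 -4.1] new [ 7.1  4.1 -4.1]
```

```bash
python3 -m creep '[{"ax":0.025,"ay":0.002,"az":0.043,"tx":7.5,"ty":3.1,"tz":-4.3,"grip":-1},{"ax":0.025,"ay":0.002,"az":0.043,"tx":7.5,"ty":3.1,"tz":-4.3,"grip":-1},{"ax":0.025,"ay":0,"az":0.043,"tx":7.3,"ty":3,"tz":-4.2,"grip":-1},{"ax":0.025,"ay":0,"az":0.043,"tx":7.3,"ty":3,"tz":-4.2,"grip":-1},{"ax":0.025,"ay":0,"az":0.043,"tx":7.3,"ty":3,"tz":-4.2,"grip":-1},{"ax":0.025,"ay":0,"az":0.043,"tx":7.3,"ty":3,"tz":-4.2,"grip":-1},{"ax":0.025,"ay":0,"az":0.043,"tx":7.3,"ty":3,"tz":-4.2,"grip":-1},{"ax":0.025,"ay":0,"az":0.043,"tx":7.3,"ty":3,"tz":-4.2,"grip":-1},{"ax":0,"ay":0,"az":0,"tx":0,"ty":0,"tz":0,"grip":-1}]'
python3 ang.py
python3 - <<'E'
from ik import *
p,Rm,s=cur(); prev=Rm; pp=p
for th,yaw,tl in((1.4,-1.2,60),(1.5,-1.3,60),(1.6,-1.35,60),(1.65,-1.35,60),(1.7,-1.35,60)):
    Rn=tool(yaw,np.deg2rad(tl)); q=pull(th,.064)+.0187*Rn[:,2]
    print(th,ik(q,Rn).round(2),'turn',R.from_matrix(prev.T@Rn).as_rotvec().round(3),'shift(old ax)',((prev.T@(q-pp))*1000).round(1),'new',((Rn.T@(q-pp))*1000).round(1)); prev,pp=Rn,q
cam('top','t3.png');cam('side','s3.png')
a=cv2.imread('pics/s3.png')[120:340,130:360];b=cv2.imread('pics/t3.png')[120:340,130:360]
cv2.imwrite('pics/m3.png',cv2.resize(np.hstack([a,b]),(800,382),interpolation=2))
E
```

```text
clock: 12.28
ee_pos: [0.4418, 0.1268, 0.0481]
eef_rot: [0.215, 0.543, 0.799, -0.145]
contact_force: [9.5, 1.1, 2.1]
finger_gap: 0.115
th(from tool) 1.293 rad 0.1834 gap 0.11484221281394211 [9.5 1.1 2.1] [ 0.6   0.16  2.21 -0.62  0.99  0.63] clock 12.275
1.4 [ 0.62  0.21  2.15 -0.57  1.05  0.71] turn [ 0.053 -0.     0.088] shift(old ax) [15.5  7.4 -8.6] new [16.1  5.6 -9. ]
1.5 [ 0.63  0.26  2.09 -0.53  1.1   0.77] turn [0.05  0.    0.087] shift(old ax) [14.4  6.9 -8.3] new [14.9  5.2 -8.6]
1.6 [ 0.65  0.29  2.05 -0.5   1.14  0.81] turn [0.025 0.    0.043] shift(old ax) [14.4  7.4 -8.3] new [14.7  6.5 -8.5]
1.65 [ 0.66  0.3   2.03 -0.49  1.14  0.82] turn [0. 0. 0.] shift(old ax) [ 7.1  4.1 -4.1] new [ 7.1  4.1 -4.1]
1.7 [ 0.66  0.32  2.01 -0.49  1.15  0.82] turn [0. 0. 0.] shift(old ax) [ 6.9  4.5 -4. ] new [ 6.9  4.5 -4. ]
```

View pics/m3.png

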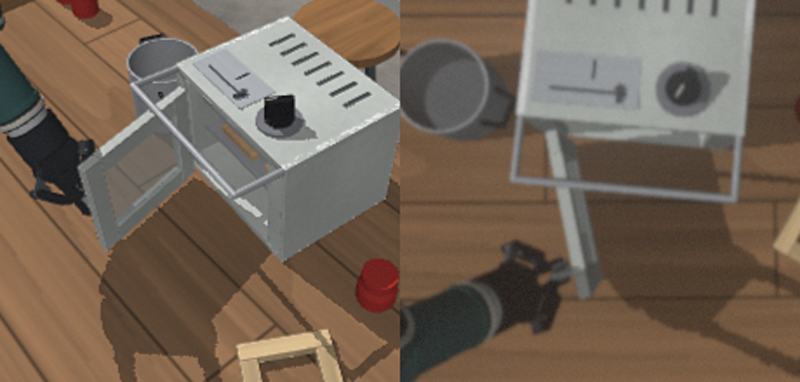

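```bash
python3 -m creep '[{"ax":0.026,"ay":0,"az":0.044,"tx":7.8,"ty":3.3,"tz":-4.4,"grip":-1},{"ax":0.026,"ay":0,"az":0.044,"tx":7.8,"ty":3.3,"tz":-4.4,"grip":-1},{"ax":0.025,"ay":0,"az":0.043,"tx":7.3,"ty":3,"tz":-4.2,"grip":-1},{"ax":0.025,"ay":0,"az":0.043,"tx":7.3,"ty":3,"tz":-4.2,"grip":-1},{"ax":0.012,"ay":0,"az":0.021,"tx":7.3,"ty":3.5,"tz":-4.2,"grip":-1},{"ax":0.012,"ay":0,"az":0.021,"tx":7.3,"ty":3.5,"tz":-4.2,"grip":-1},{"ax":0,"ay":0,"az":0,"tx":7,"ty":4.1,"tz":-4.1,"grip":-1},{"ax":0,"ay":0,"az":0,"tx":0,"ty":0,"tz":0,"grip":-1},{"ax":0,"ay":0,"az":0,"tx":0,"ty":0,"tz":0,"grip":-1},{"ax":0,"ay":0,"az":0,"tx":0,"ty":0,"tz":0,"grip":-1}]'
python3 ang.py
```

```text
clock: 13.62
ee_pos: [0.45, 0.1875, 0.048]
eef_rot: [0.195, 0.639, 0.724, -0.172]
contact_force: [7.2, -3.4, 3.7]
finger_gap: 0.111
th(from tool) 1.634 rad 0.1842 gap 0.11118898464237148 [ 7.2 -3.4  3.7] [ 0.66  0.3   2.03 -0.5   1.14  0.82] clock 13.625
```

```bash
python3 -m creep '[{"ax":0,"ay":0,"az":0,"tx":0,"ty":0,"tz":0,"grip":-0.3},{"ax":0,"ay":0,"az":0,"tx":0,"ty":0,"tz":0,"grip":-0.2},{"ax":0,"ay":0,"az":0,"tx":0,"ty":0,"tz":0,"grip":-0.2},{"ax":0,"ay":0,"az":0,"tx":0,"ty":0,"tz":-15,"grip":-0.2},{"ax":0,"ay":0,"az":0,"tx":0,"ty":0,"tz":-30,"grip":-0.2},{"ax":0,"ay":0,"az":0,"tx":0,"ty":0,"tz":-40,"grip":-0.2},{"ax":0,"ay":0,"az":0,"tx":0,"ty":0,"tz":-50,"grip":0.3},{"ax":0,"ay":0,"az":0,"tx":0,"ty":0,"tz":-50,"grip":0.3},{"ax":0,"ay":0,"az":0,"tx":0,"ty":0,"tz":0,"grip":0.3}]'
python3 - <<'E'
from ik import *
p,Rm,s=cur(); print(p,s['joint_positions'].round(2),s['contact_force'])
kn=cab([-.0588,-.0595,.247]); 
for ka in(.485,.485+2.2):
    # tool down, tool y az = cabinet yaw + 90deg - ka
    a=YAW+np.pi/2-ka; y=np.array([np.cos(a),np.sin(a),0]); z=np.array([0,0,-1.]); Rt=np.stack([np.cross(y,z),y,z],1)
    print(ka,ik(kn+[0,0,-.0187],Rt).round(2),ik(kn+[0,0,.1],Rt).round(2))
    if ka<1: print(rel(Rt=Rt),'above',kn+[0,0,.11])
c=cam('top','t4.png');cam('side','s4.png')
a=cv2.imread('pics/s4.png')[120:340,130:360];b=cv2.imread('pics/t4.png')[120:340,130:360]
cv2.imwrite('pics/m4.png',cv2.resize(np.hstack([a,b]),(800,382),interpolation=2))
E
```

```text
clock: 14.75
ee_pos: [0.4387, 0.2852, 0.212]
eef_rot: [0.193, 0.64, 0.725, -0.167]
contact_force: [0.6, 0.1, -0.2]
finger_gap: 0.647
[0.43872994 0.28519463 0.21200081] [ 0.79  0.2   1.8  -0.4   1.48  0.77] [ 0.58972192  0.12309907 -0.18021703]
0.485 [-0.09  0.26  1.61  0.    1.27 -1.08] [-0.09  0.21  1.46  0.    1.47 -1.08]
[('turn', array([-0.2192,  0.4855, -0.8443]))] above [ 0.67172114 -0.03673427  0.357     ]
2.685 [-0.09  0.26  1.61  0.    1.27  1.12] [-0.09  0.21  1.46  0.    1.47  1.12]
```

View pics/m4.png

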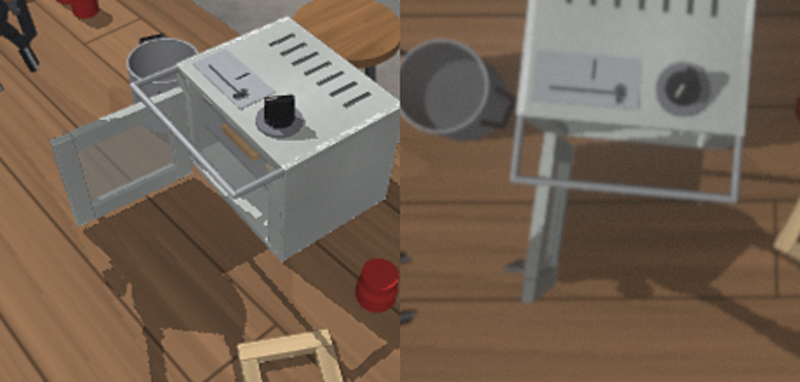

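Run:
```python
from ik import *
p,Rm,s=cur(); p1=p.copy(); p1[2]=.36
kn=cab([-.0588,-.0595,.247]); a=YAW+np.pi/2-.485; y=np.array([np.cos(a),np.sin(a),0]); z=np.array([0,0,-1.]); Rt=np.stack([np.cross(y,z),y,z],1)
print(rel(pt=p1)); print((R.from_matrix(Rm.T@Rt).as_rotvec()/6).round(4),rel(pt=kn+[0,0,.11],R0=Rt,p0=p1)); print(ik(p1,Rm).round(2),ik(p1,Rt).round(2))
```

```text
[('shift mm (current axes)', array([ -75.8,   -0.4, -132. ]))]
[-0.0379  0.0812 -0.1406] [('shift mm (current axes)', array([-371.5, -137.2,    3. ]))]
[ 0.79  0.11  1.63 -0.41  1.73  0.67] [ 0.53 -0.09  1.75  0.    1.48 -0.46]
```

```bash
python3 -m creep '[{"ax":0,"ay":0,"az":0,"tx":-25,"ty":0,"tz":-44,"grip":0},{"ax":0,"ay":0,"az":0,"tx":-25,"ty":0,"tz":-44,"grip":0},{"ax":0,"ay":0,"az":0,"tx":-25,"ty":0,"tz":-44,"grip":0},{"ax":-0.038,"ay":0.081,"az":-0.141,"tx":0,"ty":0,"tz":0,"grip":0},{"ax":-0.038,"ay":0.081,"az":-0.141,"tx":0,"ty":0,"tz":0,"grip":0},{"ax":-0.038,"ay":0.081,"az":-0.141,"tx":0,"ty":0,"tz":0,"grip":0},{"ax":-0.038,"ay":0.081,"az":-0.141,"tx":0,"ty":0,"tz":0,"grip":0},{"ax":-0.038,"ay":0.081,"az":-0.141,"tx":0,"ty":0,"tz":0,"grip":0},{"ax":-0.038,"ay":0.081,"az":-0.141,"tx":0,"ty":0,"tz":0,"grip":0},{"ax":0,"ay":0,"az":0,"tx":0,"ty":0,"tz":0,"grip":0}]'
cat > kn.py <<'E'
from ik import *
def down(ka):
    a=YAW+np.pi/2-ka; y=np.array([np.cos(a),np.sin(a),0]); z=np.array([0,0,-1.]); return np.stack([np.cross(y,z),y,z],1)
KN=cab([-.0588,-.0595,.247])
if __name__=='__main__':
    print(cur()[0],rel(Rt=down(.485),pt=KN+[0,0,.11]),rel(pt=KN+[0,0,.06]))
E
python3 kn.py
```

```text
clock: 16.1
ee_pos: [0.4372, 0.2802, 0.357]
eef_rot: [-0.001, 0.289, 0.957, -0.003]
contact_force: [0.3, -0.0, -0.5]
finger_gap: 0.497
[0.43719959 0.28015211 0.35700739] [('turn', array([-0.0055, -0.0002, -0.0036])), ('shift mm (current axes)', array([-370.6, -134.5,    0.7]))] [('shift mm (current axes)', array([-370.6, -134.2,   50.7]))]
```

```bash
python3 -m creep '[{"ax":0,"ay":0,"az":0,"tx":-46.3,"ty":-16.8,"tz":0,"grip":0},{"ax":0,"ay":0,"az":0,"tx":-46.3,"ty":-16.8,"tz":0,"grip":0},{"ax":0,"ay":0,"az":0,"tx":-46.3,"ty":-16.8,"tz":0,"grip":0},{"ax":0,"ay":0,"az":0,"tx":-46.3,"ty":-16.8,"tz":0,"grip":0},{"ax":0,"ay":0,"az":0,"tx":-46.3,"ty":-16.8,"tz":0,"grip":0},{"ax":0,"ay":0,"az":0,"tx":-46.3,"ty":-16.8,"tz":0,"grip":0},{"ax":0,"ay":0,"az":0,"tx":-46.3,"ty":-16.8,"tz":0,"grip":0},{"ax":-0.005,"ay":0,"az":-0.004,"tx":-46.3,"ty":-16.8,"tz":0,"grip":0},{"ax":0,"ay":0,"az":0,"tx":0,"ty":0,"tz":50,"grip":0},{"ax":0,"ay":0,"az":0,"tx":0,"ty":0,"tz":0,"grip":0},{"ax":0,"ay":0,"az":0,"tx":0,"ty":0,"tz":0,"grip":0}]'
python3 - <<'E'
from kn import *
print(cur()[0],rel(Rt=down(.485),pt=KN+[0,0,-.0187]))
cam('top','t5.png');cam('side','s5.png')
a=cv2.imread('pics/s5.png')[100:250,220:370];b=cv2.imread('pics/t5.png')[100:250,200:350]
cv2.imwrite('pics/m5.png',cv2.resize(np.hstack([a,b]),(800,400),interpolation=2))
E
```

```text
clock: 17.48
ee_pos: [0.6732, -0.0325, 0.3094]
eef_rot: [0.0, 0.284, 0.959, 0.001]
contact_force: [0.5, 0.8, 0.2]
finger_gap: 0.502
[ 0.67319015 -0.03246488  0.30936257] [('turn', array([ 0.0016, -0.0002,  0.0051])), ('shift mm (current axes)', array([-1.1, -4.5, 81.1]))]
```

View pics/m5.png

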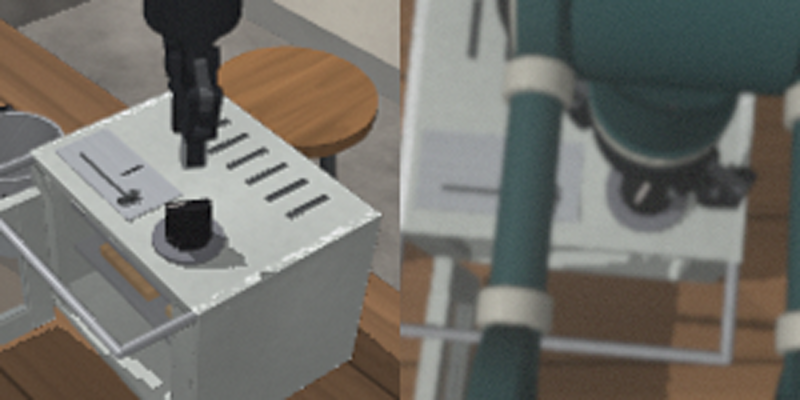

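```bash
python3 -m creep '[{"ax":0,"ay":0,"az":0.005,"tx":-1.1,"ty":-4.5,"tz":10,"grip":0},{"ax":0,"ay":0,"az":0,"tx":0,"ty":0,"tz":25,"grip":0},{"ax":0,"ay":0,"az":0,"tx":0,"ty":0,"tz":25,"grip":0},{"ax":0,"ay":0,"az":0,"tx":0,"ty":0,"tz":19,"grip":0},{"ax":0,"ay":0,"az":0,"tx":0,"ty":0,"tz":0,"grip":0},{"ax":0,"ay":0,"az":0,"tx":0,"ty":0,"tz":0,"grip":-1},{"ax":0,"ay":0,"az":0,"tx":0,"ty":0,"tz":0,"grip":-1},{"ax":0,"ay":0,"az":0,"tx":0,"ty":0,"tz":0,"grip":-1},{"ax":0,"ay":0,"az":0,"tx":0,"ty":0,"tz":0,"grip":-1},{"ax":0,"ay":0,"az":0,"tx":0,"ty":0,"tz":0,"grip":-1}]' 30
python3 - <<'E'
from kn import *
p,Rm,s=cur(); print(p,s['finger_gap'],s['contact_force'],s['moment'],rel(Rt=down(.485),pt=KN+[0,0,-.0187]))
cam('top','t6.png');cam('side','s6.png')
a=cv2.imread('pics/s6.png')[100:250,220:370];b=cv2.imread('pics/t6.png')[100:250,200:350]
cv2.imwrite('pics/m6.png',cv2.resize(np.hstack([a,b]),(800,400),interpolation=2))
E
```

```text
clock: 18.82
ee_pos: [0.6732, -0.0373, 0.232]
eef_rot: [0.002, 0.287, 0.958, 0.002]
contact_force: [0.4, 1.9, 6.1]
finger_gap: 0.153
[ 0.67316672 -0.03730972  0.23204726] 0.15346540160303218 [0.37148901 1.90184574 6.07738739] [ 0.16468675 -0.10576815 -0.0949586 ] [('turn', array([0.0046, 0.0033, 0.0004])), ('shift mm (current axes)', array([ 1.5, -0.3,  3.7]))]
```

View pics/m6.png

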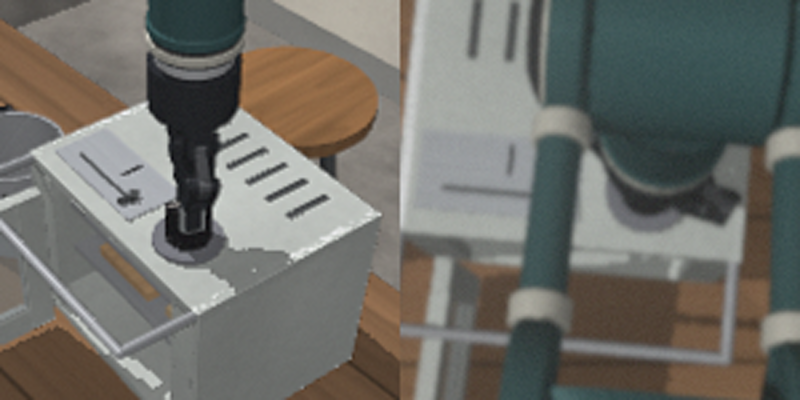

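```bash
python3 -m creep '[{"ax":0,"ay":0,"az":0.1,"tx":0,"ty":0,"tz":-2,"grip":-1},{"ax":0,"ay":0,"az":0.16,"tx":0,"ty":0,"tz":0,"grip":-1},{"ax":0,"ay":0,"az":0.16,"tx":0,"ty":0,"tz":0,"grip":-1},{"ax":0,"ay":0,"az":0.16,"tx":0,"ty":0,"tz":0,"grip":-1},{"ax":0,"ay":0,"az":0.16,"tx":0,"ty":0,"tz":0,"grip":-1},{"ax":0,"ay":0,"az":0.16,"tx":0,"ty":0,"tz":0,"grip":-1},{"ax":0,"ay":0,"az":0.16,"tx":0,"ty":0,"tz":0,"grip":-1},{"ax":0,"ay":0,"az":0.16,"tx":0,"ty":0,"tz":0,"grip":-1},{"ax":0,"ay":0,"az":0.16,"tx":0,"ty":0,"tz":0,"grip":-1},{"ax":0,"ay":0,"az":0.16,"tx":0,"ty":0,"tz":0,"grip":-1},{"ax":0,"ay":0,"az":0.16,"tx":0,"ty":0,"tz":0,"grip":-1},{"ax":0,"ay":0,"az":0,"tx":0,"ty":0,"tz":0,"grip":-1}]'
cat > look.py <<'E'
from kn import *
import sys
n=sys.argv[1]
p,Rm,s=cur(); print(p,s['finger_gap'],s['contact_force'],s['joint_positions'].round(2)); a=np.arctan2(Rm[1,1],Rm[0,1]); print('ka',YAW+np.pi/2-a)
c=cam('side','s%s.png'%n)
print([(tocab(p2w(c,*q['pixel'],z=.212)).round(4),np.round(q['pixel'],1),q['p']) for l in('pointer_tip','index_mark') for q in landmark_of('side',l)[:2]])
a=cv2.imread('pics/s%s.png'%n)[130:205,215:315]
cv2.imwrite('pics/m%s.png'%n,cv2.resize(a,(800,600),interpolation=2))
E
python3 look.py 7
```

```text
clock: 20.42
ee_pos: [0.6714, -0.0375, 0.2321]
eef_rot: [-0.001, 0.909, 0.418, 0.001]
contact_force: [-1.5, 0.1, 2.2]
finger_gap: 0.157
[ 0.67142309 -0.03747392  0.23207106] 0.15741957824718328 [-1.46210336  0.07046387  2.20306071] [-0.09  0.26  1.61  0.    1.27  0.61]
ka 2.1828988032932406
[(array([-0.0627,  0.047 ,  0.212 ]), array([263.9, 167.1]), 0.46)]
```

View pics/m7.png

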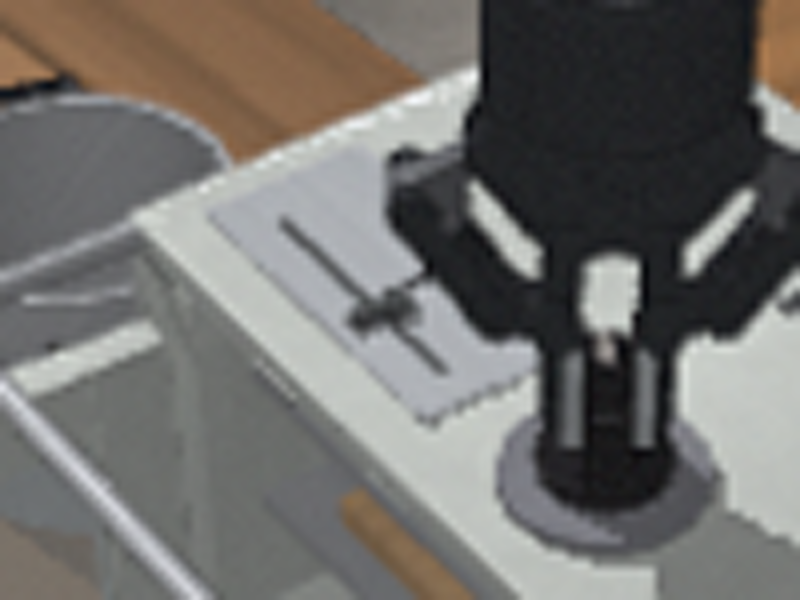

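Run:
```python
from kn import *
c=read_camera('side')
for x,y in((350,322),(385,310),(418,298),(418,283),(432,273)):
    print(x,y,tocab(p2w(c,215+(x+.5)/8-.5,130+(y+.5)/8-.5,z=.212)).round(4))
```

```text
350 322 [-0.0806  0.0465  0.212 ]
385 310 [-0.068   0.0448  0.212 ]
418 298 [-0.056   0.0435  0.212 ]
418 283 [-0.0516  0.0497  0.212 ]
432 273 [-0.045   0.0512  0.212 ]
```

```bash
python3 -m creep '[{"ax":0,"ay":0,"az":0.14,"tx":0,"ty":0,"tz":0,"grip":-1},{"ax":0,"ay":0,"az":0.14,"tx":0,"ty":0,"tz":0,"grip":-1},{"ax":0,"ay":0,"az":0.14,"tx":0,"ty":0,"tz":0,"grip":-1},{"ax":0,"ay":0,"az":0,"tx":0,"ty":0,"tz":0,"grip":-1},{"ax":0,"ay":0,"az":0,"tx":0,"ty":0,"tz":0,"grip":-1}]'
python3 look.py 8
```

```text
clock: 21.25
ee_pos: [0.6712, -0.0371, 0.232]
eef_rot: [-0.001, 0.975, 0.22, 0.0]
contact_force: [-5.1, 2.5, 3.1]
finger_gap: 0.155
[ 0.67116438 -0.03708904  0.23201642] 0.1551066139854698 [-5.13000189  2.54802701  3.10999226] [-0.09  0.26  1.61  0.    1.27  1.03]
ka 2.6010695141189117
[(array([-0.0607,  0.05  ,  0.212 ]), array([263.9, 166.2]), 0.57)]
```

View pics/m8.png

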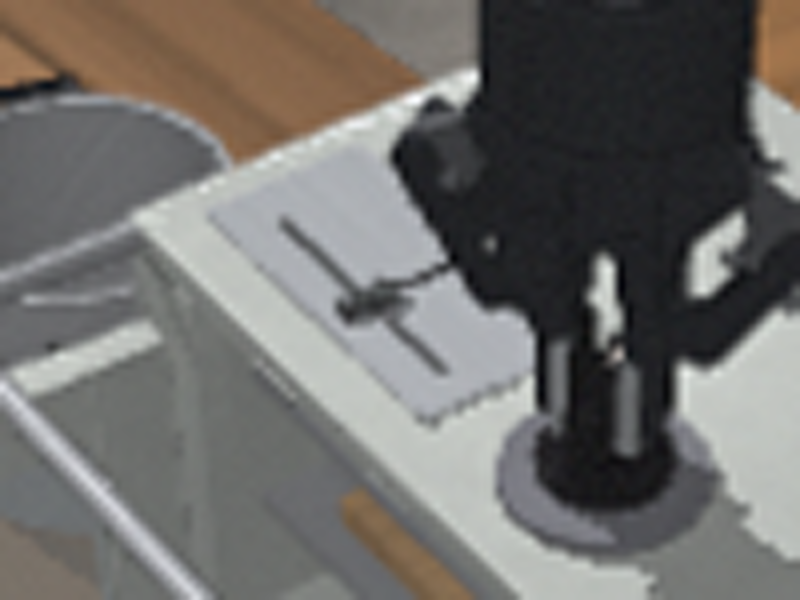

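```bash
python3 -m creep '[{"ax":0,"ay":0,"az":0,"tx":0,"ty":0,"tz":0,"grip":0},{"ax":0,"ay":0,"az":0,"tx":0,"ty":0,"tz":0,"grip":0},{"ax":0,"ay":0,"az":0,"tx":0,"ty":0,"tz":0,"grip":0},{"ax":0,"ay":0,"az":0,"tx":0,"ty":0,"tz":-30,"grip":0},{"ax":0,"ay":0,"az":0,"tx":0,"ty":0,"tz":-50,"grip":0},{"ax":0,"ay":0,"az":0,"tx":0,"ty":0,"tz":-50,"grip":0},{"ax":0,"ay":0,"az":0,"tx":0,"ty":0,"tz":-50,"grip":0},{"ax":0,"ay":0,"az":0,"tx":0,"ty":0,"tz":0,"grip":0}]'
python3 look.py 9
python3 - <<'E'
from kn import *
cam('top','t9.png'); b=cv2.imread('pics/t9.png')[145:205,195:275]; cv2.imwrite('pics/n9.png',cv2.resize(b,(800,600),interpolation=2))
E
```

```text
clock: 22.4
ee_pos: [0.6738, -0.0382, 0.4194]
eef_rot: [0.001, 0.976, 0.218, 0.007]
contact_force: [-0.2, 0.7, 0.2]
finger_gap: 0.502
[ 0.67378388 -0.0382068   0.41937675] 0.5015464705413184 [-0.21098152  0.71678547  0.23195909] [-0.09  0.2   1.34  0.    1.58  1.04]
ka 2.6042944965620203
[(array([-0.0556,  0.0518,  0.212 ]), array([265.1, 165.1]), 0.55)]
```

View pics/m9.png

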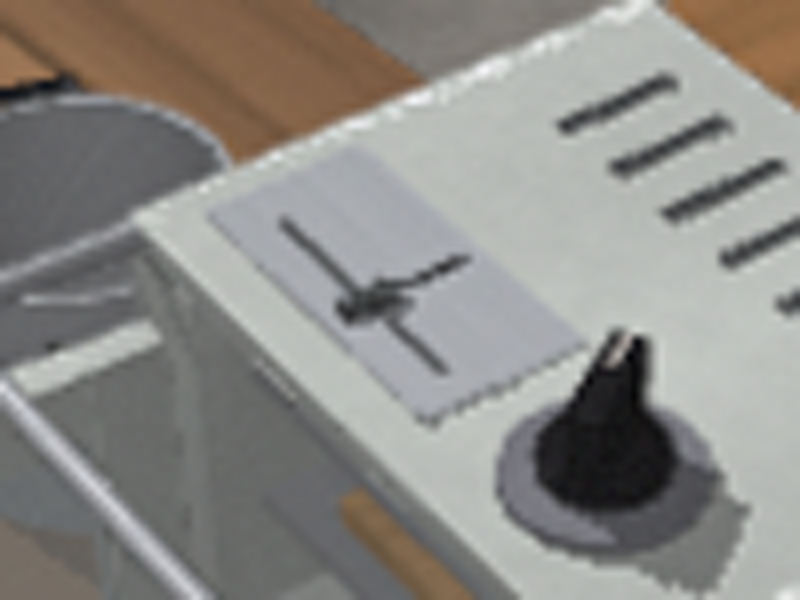

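View pics/n9.png

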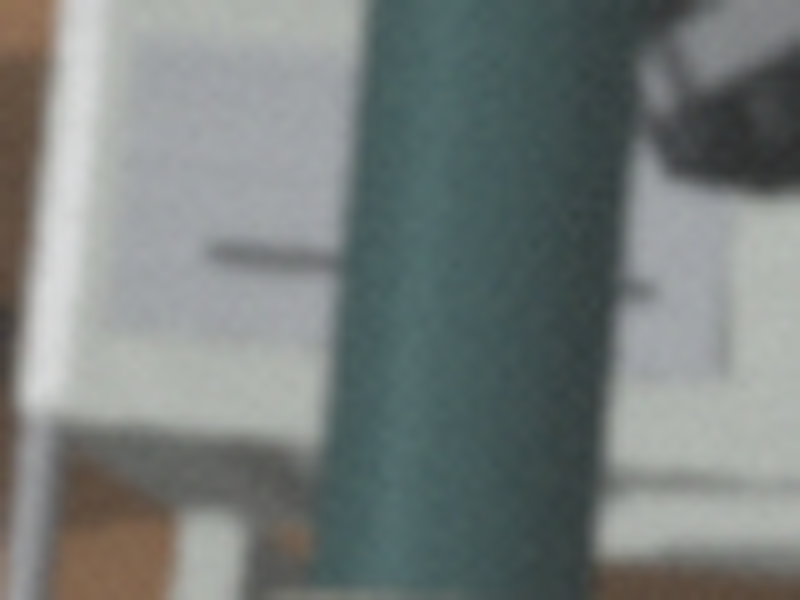

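Run:
```python
from kn import *
p,Rm,s=cur(); print((Rm.T@[0,-150,0]).round(1))
```

```text
[-63.9 135.7  -0.3]
```

```bash
python3 -m creep '[{"ax":0,"ay":0,"az":0,"tx":-21,"ty":45,"tz":0,"grip":0},{"ax":0,"ay":0,"az":0,"tx":-21,"ty":45,"tz":0,"grip":0},{"ax":0,"ay":0,"az":0,"tx":-21,"ty":45,"tz":0,"grip":0},{"ax":0,"ay":0,"az":0,"tx":0,"ty":0,"tz":0,"grip":0}]'
python3 - <<'E'
from kn import *
c=cam('top','t10.png'); b=cv2.imread('pics/t10.png')[145:205,195:275]; cv2.imwrite('pics/n10.png',cv2.resize(b,(800,600),interpolation=2))
print([(tocab(p2w(c,*q['pixel'],z=.212)).round(4),q['p']) for l in('pointer_tip','index_mark') for q in landmark_of('top',l)[:2]])
E
```

```text
clock: 23.1
ee_pos: [0.6711, -0.1904, 0.4083]
eef_rot: [-0.001, 0.976, 0.216, -0.001]
contact_force: [-0.1, 0.8, -0.6]
finger_gap: 0.506
[(array([-0.0532,  0.0451,  0.212 ]), 0.61)]
```

View pics/n10.png

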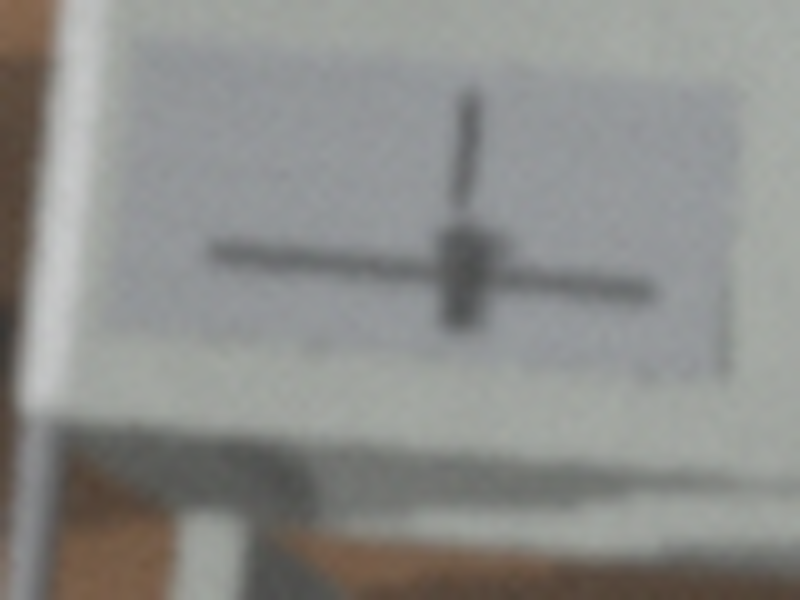

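```bash
cat > rect.py <<'E'
from kn import *
import sys
for n in sys.argv[1:]:
    c=cam(n)
    for zz in (.211,.214):
        xs=np.arange(-.095,-.025,.0005); ys=np.arange(0.03,.075,.0005)   # rows x, cols y
        G=np.array([[cab([x,y,zz]) for y in ys] for x in xs]).reshape(-1,3)
        uv=w2p(c,G).reshape(len(xs),len(ys),2).astype(np.float32)
        im=cv2.remap(cv2.cvtColor(c['pixels'],cv2.COLOR_BGR2GRAY),uv[...,0],uv[...,1],cv2.INTER_LINEAR)
        if zz==.211: cv2.imwrite('pics/r_%s_%d.png'%(n,int(read_state()['clock']*10)),cv2.resize(im[::-1,::-1],None,fx=5,fy=5))
        for nm,a,b in(('index',-.052,-.036),('ptr front',-.0825,-.074),('ptr back',-.066,-.058)):
            m=(xs>a)&(xs<b); pr=im[m].astype(float).mean(0); w=np.clip(np.percentile(pr,60)-pr-6,0,None); k=np.argmax(w); ww=w*(abs(np.arange(len(w))-k)<14)
            print(n,zz,nm,'y mm',round((ww*ys).sum()/ww.sum()*1000,2),'depth',w.max().round(0))
E
python3 rect.py top side
```

```text
top 0.211 index y mm 51.45 depth 36.0
top 0.211 ptr front y mm 49.06 depth 50.0
top 0.211 ptr back y mm 49.57 depth 41.0
top 0.214 index y mm 51.11 depth 35.0
top 0.214 ptr front y mm 48.78 depth 51.0
top 0.214 ptr back y mm 49.39 depth 39.0
side 0.211 index y mm 52.28 depth 81.0
side 0.211 ptr front y mm 51.17 depth 89.0
side 0.211 ptr back y mm 49.95 depth 90.0
side 0.214 index y mm 49.32 depth 82.0
side 0.214 ptr front y mm 48.27 depth 99.0
side 0.214 ptr back y mm 51.07 depth 87.0
```

```bash
python3 -m creep '[{"ax":0,"ay":0,"az":0,"tx":21,"ty":-45,"tz":0,"grip":0},{"ax":0,"ay":0,"az":0,"tx":21,"ty":-45,"tz":0,"grip":0},{"ax":0,"ay":0,"az":0,"tx":21,"ty":-45,"tz":0,"grip":0},{"ax":0,"ay":0,"az":0,"tx":0,"ty":0,"tz":50,"grip":0},{"ax":0,"ay":0,"az":0,"tx":0,"ty":0,"tz":50,"grip":0},{"ax":0,"ay":0,"az":0,"tx":0,"ty":0,"tz":0,"grip":0},{"ax":0,"ay":0,"az":0,"tx":0,"ty":0,"tz":0,"grip":0}]'
python3 -c "
from kn import *
print(cur()[0],rel(Rt=down(2.60),pt=np.r_[.6714,-.0372,.232]))"
```

```text
clock: 24.22
ee_pos: [0.6726, -0.037, 0.3144]
eef_rot: [-0.0, 0.976, 0.219, 0.002]
contact_force: [0.2, 0.2, 1.4]
finger_gap: 0.501
[ 0.67263796 -0.0370219   0.31436895] [('turn', array([ 0.0003, -0.0046, -0.0037])), ('shift mm (current axes)', array([-1.6, -0.4, 82.4]))]
```

```bash
python3 -m creep '[{"ax":0,"ay":-0.004,"az":-0.003,"tx":-1.4,"ty":-0.4,"tz":22,"grip":0},{"ax":0,"ay":0,"az":0,"tx":0,"ty":0,"tz":30,"grip":0},{"ax":0,"ay":0,"az":0,"tx":0,"ty":0,"tz":29,"grip":0},{"ax":0,"ay":0,"az":0,"tx":0,"ty":0,"tz":0,"grip":0},{"ax":0,"ay":0,"az":0,"tx":0,"ty":0,"tz":0,"grip":-1},{"ax":0,"ay":0,"az":0,"tx":0,"ty":0,"tz":0,"grip":-1},{"ax":0,"ay":0,"az":0,"tx":0,"ty":0,"tz":0,"grip":-1},{"ax":0,"ay":0,"az":0,"tx":0,"ty":0,"tz":0,"grip":-1},{"ax":0,"ay":0,"az":0.08,"tx":0,"ty":0,"tz":0,"grip":-1},{"ax":0,"ay":0,"az":0.08,"tx":0,"ty":0,"tz":0,"grip":-1},{"ax":0,"ay":0,"az":0,"tx":0,"ty":0,"tz":0,"grip":-1},{"ax":0,"ay":0,"az":0,"tx":0,"ty":0,"tz":0,"grip":-1}]'
python3 look.py 11
python3 -m creep '[{"ax":0,"ay":0,"az":0,"tx":0,"ty":0,"tz":0,"grip":0},{"ax":0,"ay":0,"az":0,"tx":0,"ty":0,"tz":0,"grip":0},{"ax":0,"ay":0,"az":0,"tx":0,"ty":0,"tz":0,"grip":0},{"ax":0,"ay":0,"az":0,"tx":0,"ty":0,"tz":-30,"grip":0},{"ax":0,"ay":0,"az":0,"tx":0,"ty":0,"tz":-50,"grip":0},{"ax":0,"ay":0,"az":0,"tx":0,"ty":0,"tz":-50,"grip":0},{"ax":0,"ay":0,"az":0,"tx":0,"ty":0,"tz":-50,"grip":0},{"ax":0,"ay":0,"az":0,"tx":-13,"ty":46,"tz":0,"grip":0},{"ax":0,"ay":0,"az":0,"tx":-13,"ty":46,"tz":0,"grip":0},{"ax":0,"ay":0,"az":0,"tx":-13,"ty":46,"tz":0,"grip":0},{"ax":0,"ay":0,"az":0,"tx":0,"ty":0,"tz":0,"grip":0},{"ax":0,"ay":0,"az":0,"tx":0,"ty":0,"tz":0,"grip":0}]'
python3 rect.py top side
python3 - <<'E'
from kn import *
for n in('top','side'): cam(n,n+'12.png')
b=cv2.imread('pics/top12.png')[145:205,195:275]; cv2.imwrite('pics/n12.png',cv2.resize(b,(800,600),interpolation=2))
b=cv2.imread('pics/side12.png')[130:190,220:300]; cv2.imwrite('pics/m12.png',cv2.resize(b,(800,600),interpolation=2))
E
```

```text
clock: 25.72
ee_pos: [0.6712, -0.037, 0.2338]
eef_rot: [-0.0, 0.99, 0.141, 0.001]
contact_force: [-2.5, 4.1, 6.4]
finger_gap: 0.157
[ 0.671195   -0.03703555  0.23376087] 0.15684017597474612 [-2.48205425  4.08268843  6.40107424] [-0.09  0.26  1.61  0.    1.28  1.19]
ka 2.761443437566339
[(array([-0.1855,  0.0006,  0.212 ]), array([232.7, 196.5]), 0.68), (array([-0.0532,  0.0613,  0.212 ]), array([263.8, 162.9]), 0.57)]
clock: 27.38
ee_pos: [0.6717, -0.1813, 0.4107]
eef_rot: [-0.001, 0.99, 0.141, -0.001]
contact_force: [-0.3, 0.1, 1.2]
finger_gap: 0.501
top 0.211 index y mm 51.45 depth 36.0
top 0.211 ptr front y mm 51.53 depth 50.0
top 0.211 ptr back y mm 51.94 depth 43.0
top 0.214 index y mm 51.09 depth 36.0
top 0.214 ptr front y mm 51.14 depth 50.0
top 0.214 ptr back y mm 51.58 depth 41.0
side 0.211 index y mm 52.28 depth 81.0
side 0.211 ptr front y mm 53.18 depth 92.0
side 0.211 ptr back y mm 54.18 depth 94.0
side 0.214 index y mm 49.34 depth 82.0
side 0.214 ptr front y mm 50.5 depth 102.0
side 0.214 ptr back y mm 52.24 depth 90.0
```

View pics/n12.png

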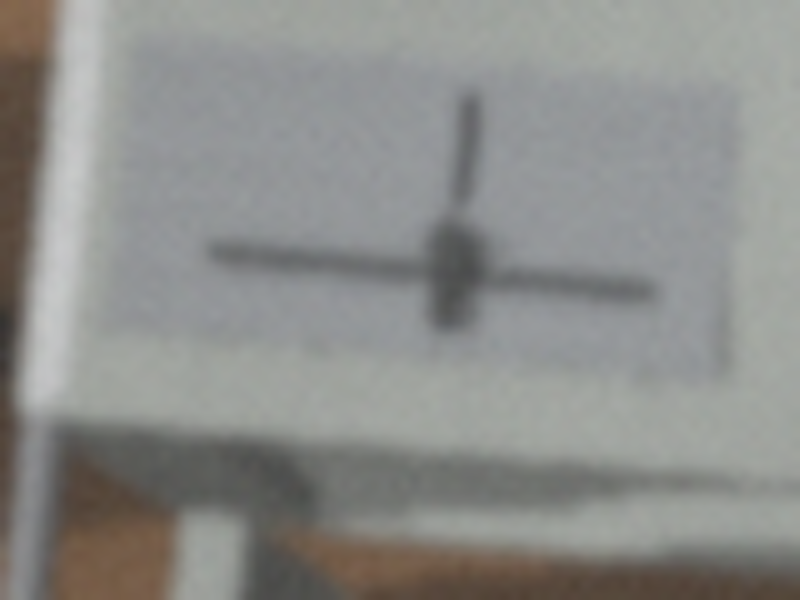

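View pics/m12.png

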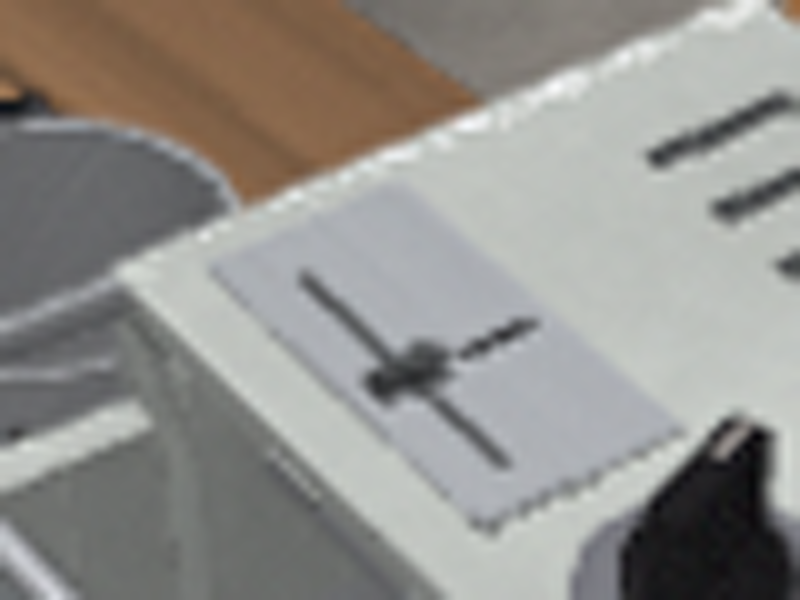

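View pics/top12.png

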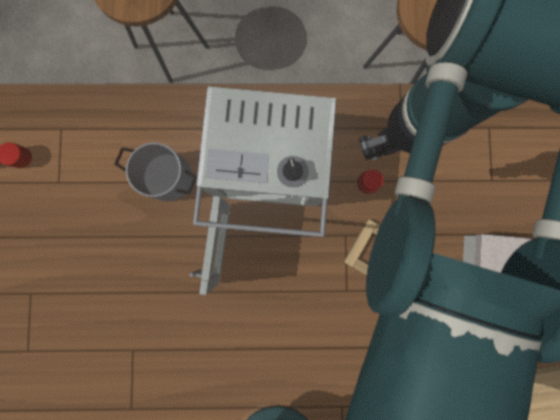

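Run:
```python
from kn import *
from a import pts
c=cam('top');P,u,v=pts(c);L=(P-C)@RC
m=(abs(L[:,2]-.196)<.006)&(L[:,0]<-.2)&(L[:,0]>-.36)&(L[:,1]>.03)&(L[:,1]<.2)
vx,vy,_,_=cv2.fitLine((L[m][:,:2]*1000).astype(np.float32),cv2.DIST_HUBER,0,.01,.01).ravel()
if vx>0: vx,vy=-vx,-vy
print(m.sum(),'door',np.arctan2(-vx,-vy)); s=read_state();print(s['contact_force'],abs(s['joint_velocities']).max(),s['clock'])
```

```text
471 door 1.6032468
[ 0.1985872  -0.33545394 -0.17750763] 0.0021436250060724036 27.625
```

```bash
python3 -c "
from bench import *
print(sign_off())"
```

```text
the job is handed in; nothing more can be done
None
```

The cabinet is aired and the job is handed in: the door stands open past a right angle and the vent pointer is in line with the index line. I pulled the door by its handle below the rail and swung it open with the handle still gripped. Then I turned the roof knob about 2.3 rad clockwise in two grasps, the second one a 0.16 rad correction. The clock showed about 27.6 s at the last check.

- **Door:** the depth image gives an angle of about 1.60 rad. The tool path at release gave 1.63 rad, and both are above the 1.45 rad needed.
- **Vent pointer:** in the top camera the tip is within about 0.5 mm of the index line. In the side camera, which depends on what height I assume for the pointer, the offset reads about 1 to 3 mm, so the two cameras disagree somewhat. I trusted the top view.
- **Surroundings:** the pot and tin look unmoved in the last top picture. The arm partly hid the frame there, and I did not measure any of the three.
- **Robot:** it was clear of everything and still, with less than 0.5 N on the tool.

The sign-off reported no verdict.

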